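# Put the jar away, click the store box shut and bolt it

### The job

The short jar with the plain metal lid stands in the way of the open door of the plywood store box. Stand it upright on the floor of the box behind the door and let go, then push the door fully shut until its catch holds it, then lift the bolt by its knob over the bump, slide it across the door as far as it goes and let it drop fully home. Do not knock over or shift the things standing round the box.

Things in the scene. Friction and masses are not known exactly. Their poses are not given: they have to be found in the camera images.
- bay: Fixed open-topped plywood store box, 150 (x) x 300 (y) x 100 (z) mm. Origin: centre of its underside, on the table; x points from the front to the back, y to the hinge side (left seen from the front). Inside: x -61 to +63, y -138 to +138 mm, floor at z = 10, rim at z = 100. Front outer face at x = -75, 14 mm thick: doorway from y = -34 to +138, fixed panel with the bolt from y = -150 to -36.
- free_floor (a point): Point on the box's inner floor (10 mm above the table) amid the free space behind the door: box x = +10, y = +65 mm; x and y axes as the box. The jar may stand anywhere inside that is free. A small roller catch sits behind the panel's edge (box y -85 to -18, x -56 to -42, z 33 to 48); a roll of labels lies in the right-hand half.
- door_hinge (a point): Point on the door's upright hinge axis at half the door's height; fixed (box frame x = -68, y = +138, z = 55 mm). At door angle a the door runs from here along box direction (-sin a, -cos a), and its outer face, the one to push, looks along (-cos a, +sin a).
- door_push (a point): Point on the door's outer face, 110 mm from the hinge axis and 80 mm above the table, 19 mm below the door's top edge; a good place to push. Its -x axis points outward from the outer face. Moves with the door.
- door_edge (a point): Top outer corner of the door's free edge, on the outer face, 170 mm from the hinge axis, 99 mm above the table. Moves with the door. A small steel keeper hook for the bolt stands 18 mm out from the outer face, 137 to 159 mm from the hinge axis, 68 to 81 mm above the table; the rest of the outer face is plain but for two flat hinge leaves.
- bay_door (a joint): Door angle in rad: 0 shut, flush with the panel; grows as it swings out to at most 1.95. Plywood panel 169 mm wide, 14 mm thick (centred on the hinge axis), 11 to 99 mm above the table. It stays where left, but at about 0.11 its strike meets a spring roller catch: about 4 to 8 N near the free edge pushes it past; below about 0.05 the catch draws it shut. Short of that it springs back out.
- jar_center (a point): Centre of the short jar to put away: a round glass jar with ochre contents and a plain grey metal lid, 60 mm across, 80 mm high, about 0.24 kg; this point is 40 mm above its base on its axis, z up. It starts upright on the table in the door's path.
- bolt_knob (a point): Centre of the bolt's upright knob, a dark steel block 18 mm (box x) x 26 mm (box y) x 30 mm high, standing above the fixed panel: with the bolt down it spans 105.5 to 135.5 mm above the table, so its underside is 5 mm above the box's rim. It lies 15 mm outside the middle of the panel, at box x = -83 mm. Below it a narrower stem goes down to the bolt's bar.
- bolt_throw (a joint): How far the bolt has slid, in m: 0 withdrawn, grows towards box +y, that is across the door; 0.055 is the end of travel. The bolt is a dark steel bar 100 mm long on the front of the fixed panel. Unlifted it is stopped by the bump at about 0.011; lifted over the bump it slides with about 1 N, and past 0.035 it can drop behind the bump.
- bolt_lift (a joint): How far the bolt is lifted, in m: 0 down, 0.025 the top of its travel. It must be lifted by more than 0.010 to pass the bump; it weighs 0.15 kg and drops by its own weight when let go.
- tall_jar_center (a point): Bystander: taller jar with a printed label, 62 mm across, 99 mm high; point 50 mm above its base. Stands before the fixed panel. Leave it standing.
- stapler_center (a point): Bystander: stapler 36 x 136 x 46 mm, lying across the front near the table's edge (its long side is its own y axis); point 23 mm above the table, at its centre.
- glue_center (a point): Bystander: glue stick standing upright to the hinge side of the box, 26 mm across, 96 mm high; point 48 mm above its base.
- tape_center (a point): Bystander: roll of packing tape lying flat to the hinge side, 96 mm across, 48 mm high; point 24 mm above the table.
- label_roll_center (a point): Bystander inside the box: roll of labels, 67 mm across, 40 mm high, on the floor of the box; point 20 mm above the floor of the box. It may be left where it is.
Things that resemble listed ones, but are neither listed nor needed, are in the scene too. Leave any orange or pink look-alike of the part that bears jar_center alone.

How it is judged:
By the outcome, as a careful person would: the job done as asked, in the order asked, and still so for the second after the job is handed in, with the robot touching nothing.
It also fails if it takes over 61 s, if anything falls off the work surface, if the arm or the gripper's body presses on something with over 40 N, if the wrist force passes 120 N, or if a joint passes its speed limit or range.

### The arm

A 6-joint arm with a two-finger parallel gripper is mounted at the origin on a cart in front of the work surface, level with it; the furniture and walls round the work are solid. World frame = base frame: x ahead of the robot, y to its left, z up, the work surface at z = 0. Lengths are in m, angles in rad, forces in N, time in s.
With the tool pointing down it reaches from about 0.35 to 0.775 m from the base axis. Payload 5.5 kg.
Tool frame: the origin (TCP) lies on the mounting face of the last link; the fingertips stand 173 mm ahead of it and the grasp point (between the pads) lies 155 mm ahead of it; z points along the fingers, y is the direction in which the jaws open and shut (so a half turn about z gives the same grasp; the last joint's range is limited). The gripper opens to 85 mm and grips with 20 to 120 N. Pads are 22 mm wide; open, the fingers measure 114 mm over their backs; the gripper's body (76 mm by 85 mm) begins 54 mm behind the grasp point. The pads swing forward as they close: fully open they stand 13 mm farther back than shut.
Start: joints at [-0.14, 0.313, 0.046, 1.304, 0, 1.431], TCP at [0.575, -0, 0.405] pointing down, gripper open.
Joint ranges: [-2.76, 2.76], [-0.86, 1.69], [-1.03, 1.26], [-2.2, 2.34], [-1.47, 1.5], [-3.14, 3.14]. Speed limits (rad/s): [2.57, 2.57, 3.14, 3.14, 3.14, 3.14].

### API

Orientations are given as a unit quaternion [w, x, y, z].
In Python, from workcell import get_state, eyes, env gives the robot as it stands. The module is installed in compiled form; this text tells all that it offers.
- The arm moves only by the tool carry_out, never from a script. Its argument "motion" is a list of rows, each an object of numbers: "jaw": the opening, from -1 (shut) to 1 (fully open); "tx", "ty", "tz": the shift along the tool's x, y, z in cm; "wx", "wy", "wz": the turn, a rotation vector about the tool's x, y, z in degrees. In form: [{"jaw": .., "tx": .., "ty": .., "tz": .., "wx": .., "wy": .., "wz": ..}, ...]. A call has 1 to 20 rows; each row shifts and turns the commanded pose from where the row before left it, along the tool's axes as they then stand; what a row does not reach is not made up. A row lasts 1/8 s, in which the tool goes at most 62.5 mm and 10.7 degrees, less where a joint would pass 70% of its speed; a pose out of reach is approached as far as the arm can. A call with a gripper value outside its range is refused whole. The fingers move at their own pace and stop on an object; "force" is the grip in N (left out, the last holds). Time passes only in rows, so rows that do not move let the fingers close. It gives the time, the measured TCP pose, the force and the opening at its end, in the units of the state.
- get_state(): the state, without advancing time (a new reading comes with each control period).
- eyes.read_camera(name): name is "scene" or "side" or "wrist"; returns the picture (384x512x3 uint8, blue, green, red); there is no depth.
- eyes.calibration(name): a dict with "K" (3x3 intrinsics, pixels), "camera_from_world" (4x4, takes a point from world to camera coordinates). Camera axes: x right, y up, looking along -z (the intrinsics and any distortion apply to the point x, -y, -z); pixel columns grow to the right and rows downward; lengths in m; the calibration is good to about 2 mm. A picture is of the moment at which its call begins: read the wrist's pose just before it. calibration takes no time and is no camera call; for the wrist camera it gives the pose at the moment of the call.
- env.hand_in(): hands the job in, once; it reports no verdict.
The state is a dict: "clock": time; "joint_pos": joint angles; "qvel": joint speeds; "tau": joint torques, N m; "tcp_pos": TCP position; "orientation": TCP orientation; "wrist_force": force on the tool from outside, world axes, zero at the start; "ft_torque": the same for the moment, N m; "finger_gap": finger opening in m.
Only numpy, scipy, OpenCV 4.12 (cv2) and the standard library are available. Lean on these libraries where they do the work, as an engineer would, in place of code of your own. Each camera call takes 0.05 s, during which the arm holds its last target.

## Working session

There is one attempt and no reset: what is moved stays moved. The work goes in short steps, Python scripts to look and compute and a tool call to move; the robot and the scene stay as the last step left them, time stands still between calls to the robot, and variables do not carry over. Pictures are saved under pics/ and viewed, and the job is handed in when it is done.

Besides the shell and the picture viewer there is one more tool, called as name(argument=value, ...), one argument or row to a line, values as JSON. carry_out: Moves the arm, as the interface text tells. Its arguments: {"type":"object","properties":{"motion":{"type":"array"},"force":{"type":"number"}},"required":["motion"]}

```bash
mkdir -p pics; python3 - <<'E'
from workcell import get_state, eyes
import cv2,json,numpy as np
print(get_state())
for n in ["scene","side","wrist"]:
    c=eyes.calibration(n);print(n,{k:np.round(v,4).tolist() if not isinstance(v,str) else v for k,v in c.items()})
    cv2.imwrite(f"pics/{n}0.png",eyes.read_camera(n))
E
```

```text
{'clock': 0.0, 'joint_pos': array([-1.39551509e-01,  3.14023999e-01,  4.49820612e-02,  1.30359283e+00,
        6.53822343e-06,  1.43123158e+00]), 'qvel': array([-1.21162011e-03, -6.72501577e-04,  1.06049682e-04, -9.80312565e-05,
        2.03577235e-04,  2.02513427e-03]), 'tau': array([-2.90074182e-03, -4.80629075e+01,  2.98531097e+01,  1.95313990e-02,
       -3.83516899e-04, -4.27451073e-05]), 'tcp_pos': array([5.74809347e-01, 4.58706190e-05, 4.03796409e-01]), 'orientation': array([-7.36049834e-04,  7.07101806e-01,  7.07111159e-01, -5.50638477e-04]), 'wrist_force': array([0.18176404, 0.27129573, 0.22089333]), 'ft_torque': array([0.02024656, 0.01139262, 0.05278582]), 'finger_gap': 0.08517692206572834}
scene {'K': [[410.6331, 0.0, 253.388], [0.0, 410.6331, 194.9409], [0.0, 0.0, 1.0]], 'camera_from_world': [[0.9004, -0.4345, 0.0228, -0.4213], [0.2228, 0.5056, 0.8335, -0.2537], [-0.3737, -0.7454, 0.552, -0.8318], [0.0, 0.0, 0.0, 1.0]]}
side {'K': [[442.8321, 0.0, 255.3743], [0.0, 442.8321, 198.101], [0.0, 0.0, 1.0]], 'camera_from_world': [[-0.9972, -0.0721, 0.0198, 0.5055], [0.0547, -0.5232, 0.8504, -0.0561], [-0.051, 0.8491, 0.5257, -1.203], [0.0, 0.0, 0.0, 1.0]]}
wrist {'K': [[323.1923, 0.0, 255.6734], [0.0, 323.1923, 195.129], [0.0, 0.0, 1.0]], 'camera_from_world': [[1.0, 0.0001, -0.0018, -0.5739], [-0.0005, 0.9624, -0.2717, 0.0363], [0.0017, 0.2717, 0.9624, -0.3783], [0.0, 0.0, 0.0, 1.0]]}
```

View pics/scene0.png

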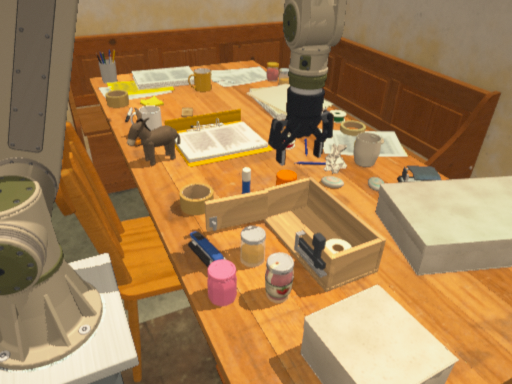

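View pics/side0.png

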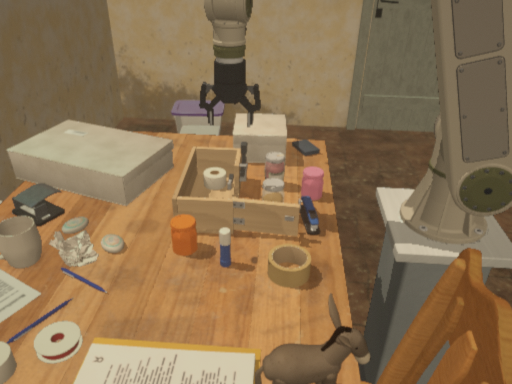

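View pics/wrist0.png

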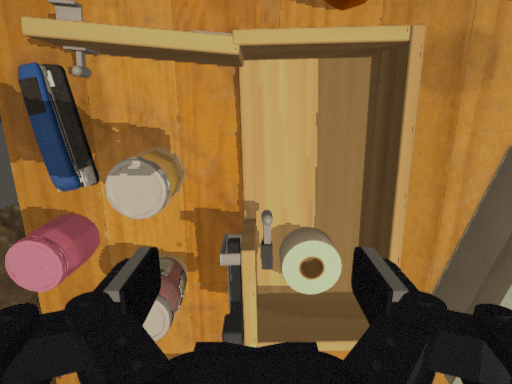

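```bash
cat > h.py <<'E'
import numpy as np, cv2
from workcell import get_state, eyes
def ray(c,u,v):
    K=c["K"];M=c["camera_from_world"];R=M[:3,:3];o=-R.T@M[:3,3]
    d=np.array([(u-K[0,2])/K[0,0],-(v-K[1,2])/K[1,1],-1.]);return o,R.T@d
def onz(c,u,v,z):
    o,d=ray(c,u,v);return o+d*(z-o[2])/d[2]
def proj(c,p):
    q=c["camera_from_world"]@np.append(p,1);K=c["K"]
    return np.array([K[0,2]+K[0,0]*q[0]/-q[2],K[1,2]+K[1,1]*-q[1]/-q[2]])
E
python3 - <<'E'
import cv2
i=cv2.imread("pics/wrist0.png")
cv2.imwrite("pics/w0a.png",cv2.resize(i[10:220,0:260],None,fx=3,fy=2.85,interpolation=cv2.INTER_CUBIC))
cv2.imwrite("pics/w0b.png",cv2.resize(i[180:380,190:450],None,fx=3,fy=3,interpolation=cv2.INTER_CUBIC))
cv2.imwrite("pics/w0c.png",cv2.resize(i[0:200,190:450],None,fx=3,fy=3,interpolation=cv2.INTER_CUBIC))
E
```

```text
(no output)
```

View pics/w0a.png

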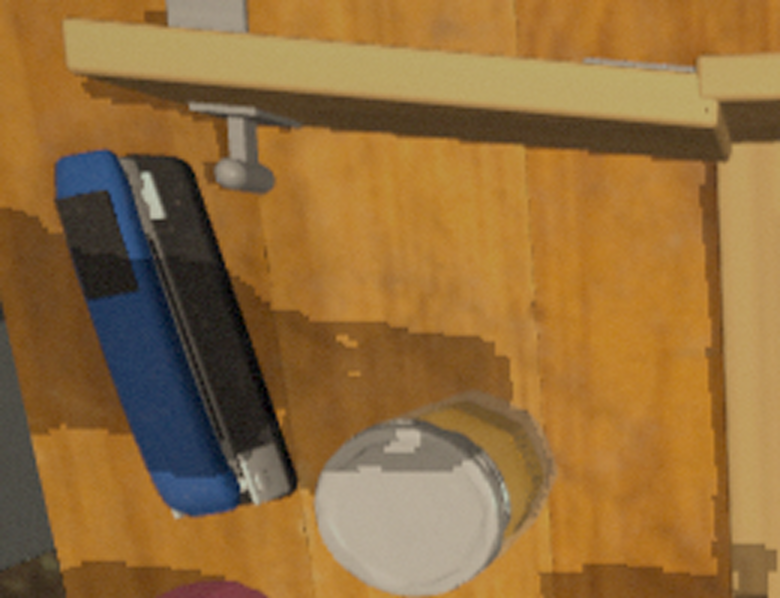

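View pics/w0b.png

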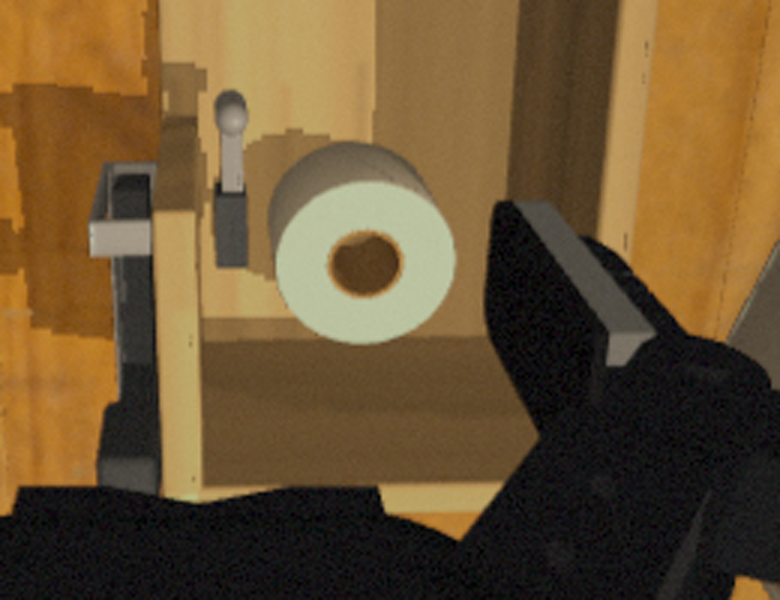

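View pics/w0c.png

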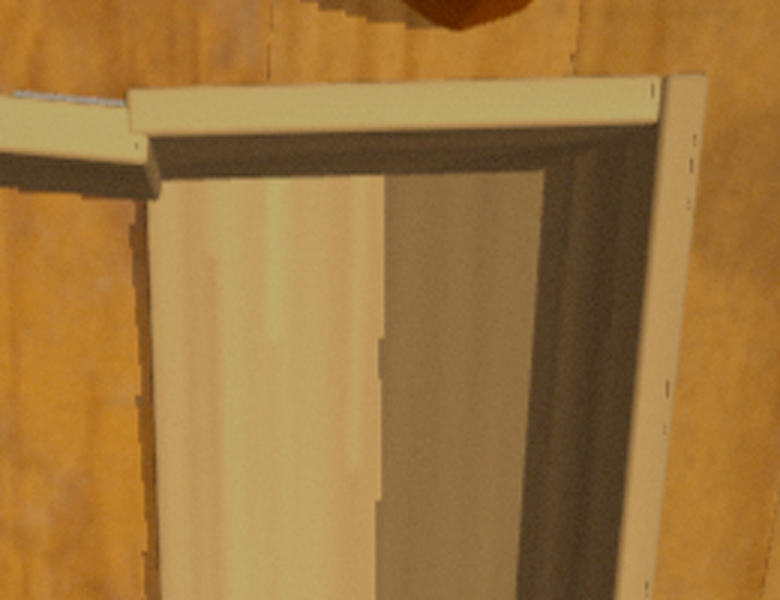

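```bash
cat > a.py <<'E'
from h import *
from scipy.optimize import least_squares
c=eyes.calibration("wrist")
pts=[((425.3,24.7),(.075,.150)),((409.3,40.7),(.063,.138)),((257.7,342),(-.061,-.138)),((255,249),(-.061,-.036)),((242.5,249),(-.075,-.036))]
W=[onz(c,*p,0.1)[:2] for p,_ in pts]
def T(q,b):
    s,k=np.sin(q[2]),np.cos(q[2]);return np.array([q[0]+k*b[0]-s*b[1],q[1]+s*b[0]+k*b[1]])
r=least_squares(lambda q:np.concatenate([T(q,b)-w for (_,b),w in zip(pts,W)]),[.6,.05,0])
print(r.x,np.round(r.fun*1000,1))
q=r.x
print("jar",onz(c,135.7,188.2,.08))
print("pink lid",onz(c,37,264,.08))
print("hinge",T(q,(-.068,.138)))
for n,(x,y,z) in dict(dooredgeTL=(65,20,.099),dooredgeBL=(70,72,.099),hingeBL=(715,122,.099),hingeTL=(697,68,.099)).items(): print(n,onz(c,x/3,10+y/2.85,z))
for n,(x,y) in dict(st1=(57,165),st2=(190,515),st3=(297,490),st4=(185,160)).items(): print(n,onz(c,x/3,10+y/2.85,.046))
print("knob",T(q,(-.083,-.093)), "free",T(q,(.01,.065)))
print("label",onz(c,190+365/3,180+262/3,.05))
E
python3 a.py
python3 - <<'E'
import cv2
i=cv2.imread("pics/scene0.png")
cv2.imwrite("pics/s0a.png",cv2.resize(i[160:320,170:400],None,fx=3.4,fy=3.4,interpolation=cv2.INTER_CUBIC))
i=cv2.imread("pics/side0.png")
cv2.imwrite("pics/d0a.png",cv2.resize(i[130:290,160:340],None,fx=3.6,fy=3.6,interpolation=cv2.INTER_CUBIC))
E
```

```text
[ 0.63385118 -0.02395216  0.025261  ] [ 1.4  1.8  0.5  0.7  0.1 -0.6  0.2 -0.8 -2.2 -1.1]
jar [ 0.46174095 -0.00812222  0.08      ]
pink lid [ 0.35472631 -0.08672539  0.08      ]
hinge [0.56238723 0.11228625]
dooredgeTL [0.39560655 0.13167544 0.099     ]
dooredgeBL [0.39439844 0.1189828  0.099     ]
hingeBL [0.56056896 0.10641325 0.099     ]
hingeTL [0.55613202 0.11993479 0.099     ]
st1 [0.3499258  0.10068864 0.046     ]
st2 [ 0.37247442 -0.01968922  0.046     ]
st3 [ 0.41113261 -0.01022744  0.046     ]
st4 [0.3906225 0.1022363 0.046    ]
knob [ 0.55322669 -0.11901892] free [0.6422062  0.04127969]
label [ 0.6361306  -0.10637639  0.05      ]
```

View pics/s0a.png

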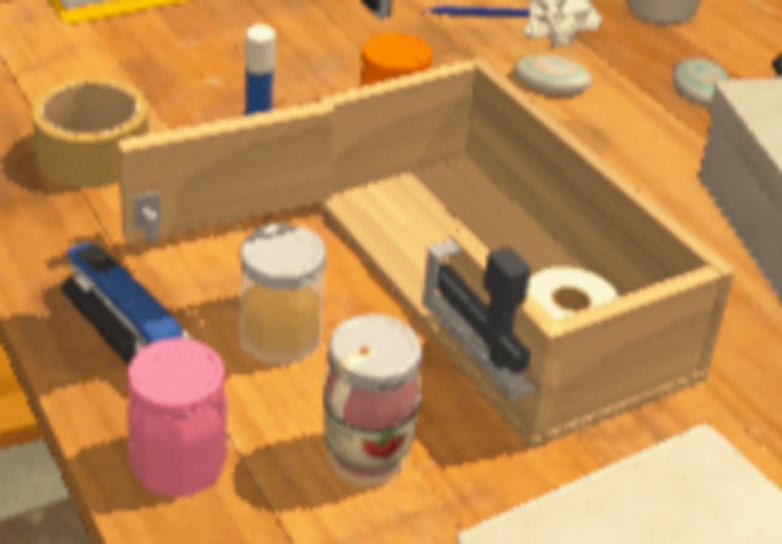

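View pics/d0a.png

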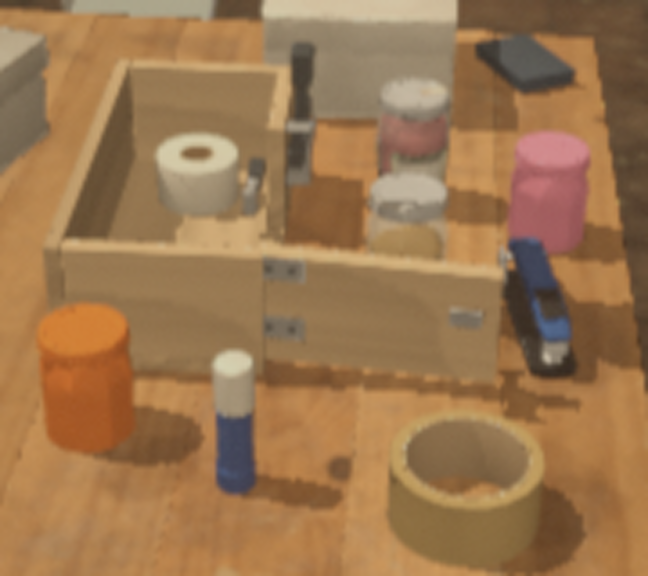

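```bash
cat > b.py <<'E'
from h import *
s=eyes.calibration("scene");d=eyes.calibration("side")
for n,a,b,z in [("tall",(280.3,262.9),(275.3,156.4),.099),("short",(253.2,234.4),(273.1,181.9),.08),("glue",(246.5,169.7),(225,230.6),.096),("tape",(197,191.8),(289.7,256.4),.048),("knob",(319.4,235.6),(243.9,143.9),.1355)]:
    print(n,np.round(onz(s,*a,z),4),np.round(onz(d,*b,z),4))
E
python3 b.py
```

```text
tall [ 0.4592 -0.1401  0.099 ] [ 0.4602 -0.1293  0.099 ]
short [ 0.4592 -0.0128  0.08  ] [ 0.4614 -0.0125  0.08  ]
glue [0.559 0.239 0.096] [0.5582 0.2438 0.096 ]
tape [0.4151 0.2573 0.048 ] [0.413 0.26  0.048]
knob [ 0.5537 -0.1346  0.1355] [ 0.5516 -0.1256  0.1355]
```

carry_out(
  motion=[
    {"jaw":1,"wz":-10,"tz":0.5},
    {"jaw":1,"wz":-10,"tz":1},
    {"jaw":1,"wz":-10,"tz":1},
    {"jaw":1,"wz":-10,"tz":1},
    {"jaw":1,"wz":-10,"tz":1},
    {"jaw":1,"wz":-10,"tz":1},
    {"jaw":1,"wz":-10,"tz":1},
    {"jaw":1,"wz":-10,"tz":1},
    {"jaw":1,"wz":-10,"tz":0.5},
    {"jaw":1,"tx":2},
    {"jaw":1,"tx":3},
    {"jaw":1,"tx":3},
    {"jaw":1,"tx":2.4,"ty":-1.1},
    {"jaw":1,"tx":1},
    {"jaw":1},
    {"jaw":1},
  ],
)

```text
invalid input at $.motion[0]: expected keys jaw, tx, ty, tz, wx, wy, wz
```

```bash
python3 - <<'E'
from h import *
s=get_state();print({k:np.round(v,3) for k,v in s.items()})
c=eyes.calibration("wrist");i=eyes.read_camera("wrist");np.save("cw.npy",c,allow_pickle=True)
cv2.imwrite("pics/w1.png",cv2.resize(i,None,fx=1.5,fy=1.5))
E
```

```text
{'clock': np.float64(0.15), 'joint_pos': array([-0.14 ,  0.314,  0.045,  1.304, -0.   ,  1.431]), 'qvel': array([-0.001, -0.002,  0.001, -0.001,  0.   , -0.   ]), 'tau': array([ 2.0000e-03, -4.8107e+01,  2.9882e+01,  1.4000e-02, -0.0000e+00,
       -0.0000e+00]), 'tcp_pos': array([ 0.575, -0.   ,  0.404]), 'orientation': array([-0.001,  0.707,  0.707, -0.   ]), 'wrist_force': array([-0.404,  0.891, -0.549]), 'ft_torque': array([ 0.006,  0.01 , -0.006]), 'finger_gap': np.float64(0.086)}
```

View pics/w1.png

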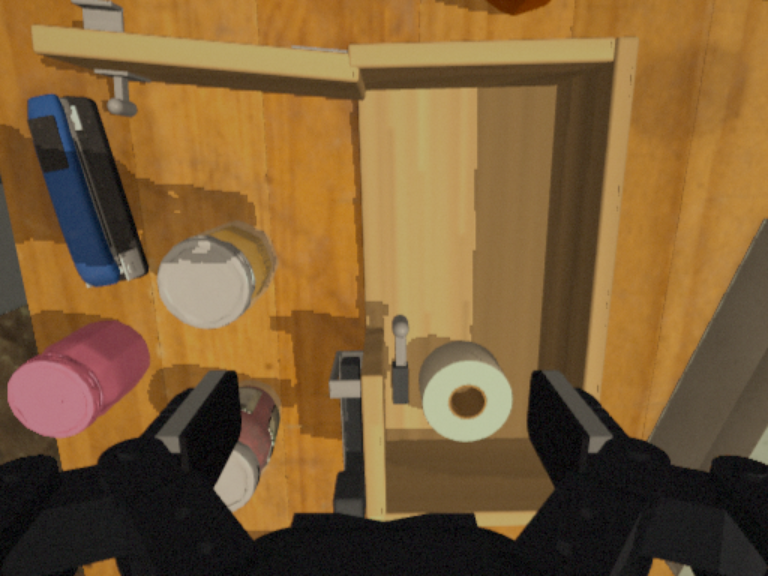

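The picture is unchanged: the move was refused because every row needs all the keys.

carry_out(
  motion=[
    {"jaw":1,"tx":0,"ty":0,"tz":0.5,"wx":0,"wy":0,"wz":-10},
    {"jaw":1,"tx":0,"ty":0,"tz":1,"wx":0,"wy":0,"wz":-10},
    {"jaw":1,"tx":0,"ty":0,"tz":1,"wx":0,"wy":0,"wz":-10},
    {"jaw":1,"tx":0,"ty":0,"tz":1,"wx":0,"wy":0,"wz":-10},
    {"jaw":1,"tx":0,"ty":0,"tz":1,"wx":0,"wy":0,"wz":-10},
    {"jaw":1,"tx":0,"ty":0,"tz":1,"wx":0,"wy":0,"wz":-10},
    {"jaw":1,"tx":0,"ty":0,"tz":1,"wx":0,"wy":0,"wz":-10},
    {"jaw":1,"tx":0,"ty":0,"tz":1,"wx":0,"wy":0,"wz":-10},
    {"jaw":1,"tx":0,"ty":0,"tz":0.5,"wx":0,"wy":0,"wz":-10},
    {"jaw":1,"tx":2,"ty":0,"tz":0,"wx":0,"wy":0,"wz":0},
    {"jaw":1,"tx":3,"ty":0,"tz":0,"wx":0,"wy":0,"wz":0},
    {"jaw":1,"tx":3,"ty":0,"tz":0,"wx":0,"wy":0,"wz":0},
    {"jaw":1,"tx":2.4,"ty":-1.1,"tz":0,"wx":0,"wy":0,"wz":0},
    {"jaw":1,"tx":1,"ty":0,"tz":0,"wx":0,"wy":0,"wz":0},
    {"jaw":1,"tx":0,"ty":0,"tz":0,"wx":0,"wy":0,"wz":0},
    {"jaw":1,"tx":0,"ty":0,"tz":0,"wx":0,"wy":0,"wz":0},
  ],
)

```text
clock: 2.2
tcp_pos: [0.4619, -0.011, 0.3249]
orientation: [0.001, -0.0, 1.0, -0.0]
wrist_force: [0.6, -0.0, -0.2]
finger_gap: 0.0854
```

```bash
python3 - <<'E'
from h import *
s=get_state();print({k:np.round(v,3) for k,v in s.items()})
c=eyes.calibration("wrist");i=eyes.read_camera("wrist");np.save("cw.npy",c,allow_pickle=True)
cv2.imwrite("pics/w2.png",cv2.resize(i,None,fx=1.5,fy=1.5))
E
```

```text
{'clock': np.float64(2.2), 'joint_pos': array([-0.198,  0.138, -0.38 ,  1.051,  0.   , -0.198]), 'qvel': array([ 0.001,  0.008,  0.005,  0.002, -0.001, -0.001]), 'tau': array([-3.9000e-02, -3.6386e+01,  2.7696e+01,  6.5000e-02, -2.0000e-03,
        2.0000e-03]), 'tcp_pos': array([ 0.462, -0.011,  0.325]), 'orientation': array([ 0.001, -0.   ,  1.   , -0.   ]), 'wrist_force': array([ 0.568, -0.05 , -0.199]), 'ft_torque': array([-0.005, -0.001,  0.   ]), 'finger_gap': np.float64(0.085)}
```

View pics/w2.png

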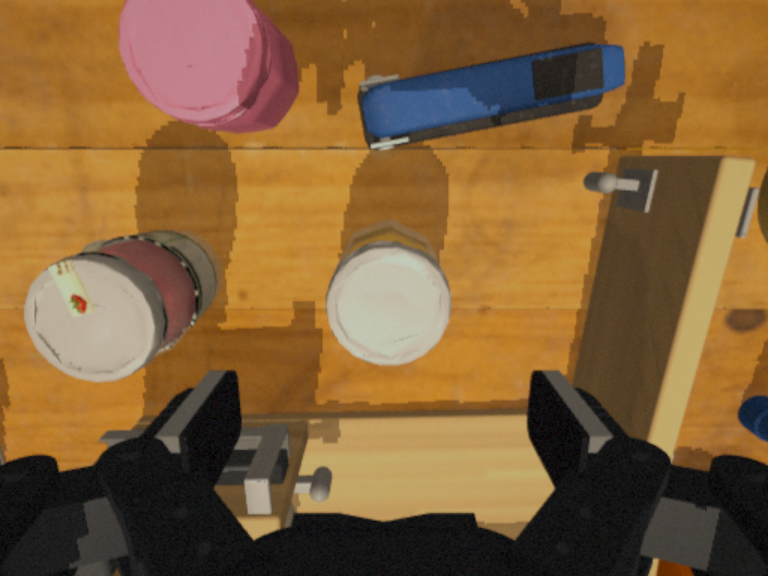

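```bash
python3 - <<'E'
from h import *
c=eyes.calibration("wrist")
print(onz(c,389/1.5,304/1.5,.08),onz(c,96/1.5,317/1.5,.099))
print("stapler",onz(c,362/1.5,120/1.5,.03),onz(c,390/1.5,146/1.5,.03))
E
```

```text
[ 0.45871217 -0.00947147  0.08      ] [ 0.45862903 -0.1337291   0.099     ]
stapler [ 0.37530981 -0.02306126  0.03      ] [ 0.38808462 -0.00863329  0.03      ]
```

carry_out(
  motion=[
    {"jaw":1,"tx":0.3,"ty":0.1,"tz":1,"wx":0,"wy":0,"wz":0},
    {"jaw":1,"tx":0,"ty":0,"tz":2.5,"wx":0,"wy":0,"wz":0},
    {"jaw":1,"tx":0,"ty":0,"tz":2.5,"wx":0,"wy":0,"wz":0},
    {"jaw":1,"tx":0,"ty":0,"tz":2.5,"wx":0,"wy":0,"wz":0},
    {"jaw":1,"tx":0,"ty":0,"tz":2,"wx":0,"wy":0,"wz":0},
    {"jaw":1,"tx":0,"ty":0,"tz":1.5,"wx":0,"wy":0,"wz":0},
    {"jaw":1,"tx":0,"ty":0,"tz":0.5,"wx":0,"wy":0,"wz":0},
    {"jaw":1,"tx":0,"ty":0,"tz":0,"wx":0,"wy":0,"wz":0},
    {"jaw":0.2,"tx":0,"ty":0,"tz":0,"wx":0,"wy":0,"wz":0},
    {"jaw":0.2,"tx":0,"ty":0,"tz":0,"wx":0,"wy":0,"wz":0},
    {"jaw":0.2,"tx":0,"ty":0,"tz":0,"wx":0,"wy":0,"wz":0},
    {"jaw":0.2,"tx":0,"ty":0,"tz":0,"wx":0,"wy":0,"wz":0},
    {"jaw":0.2,"tx":0,"ty":0,"tz":0,"wx":0,"wy":0,"wz":0},
  ],
  force=40,
)

```text
clock: 3.88
tcp_pos: [0.4584, -0.01, 0.2007]
orientation: [0.001, -0.0, 1.0, -0.0]
wrist_force: [-1.5, 1.2, 5.7]
finger_gap: 0.0611
```

carry_out(
  motion=[
    {"jaw":0.2,"tx":0,"ty":0,"tz":-1,"wx":0,"wy":0,"wz":0},
    {"jaw":0.2,"tx":0,"ty":0,"tz":-2.5,"wx":0,"wy":0,"wz":0},
    {"jaw":0.2,"tx":0,"ty":0,"tz":-3,"wx":0,"wy":0,"wz":0},
    {"jaw":0.2,"tx":0,"ty":0,"tz":-3,"wx":0,"wy":0,"wz":0},
    {"jaw":0.2,"tx":-0.5,"ty":0,"tz":-2,"wx":0,"wy":0,"wz":0},
    {"jaw":0.2,"tx":-1.5,"ty":0.5,"tz":-1,"wx":0,"wy":0,"wz":0},
    {"jaw":0.2,"tx":-2.5,"ty":1,"tz":0,"wx":0,"wy":0,"wz":0},
    {"jaw":0.2,"tx":-3,"ty":1,"tz":0,"wx":0,"wy":0,"wz":0},
    {"jaw":0.2,"tx":-3,"ty":1,"tz":0,"wx":0,"wy":0,"wz":0},
    {"jaw":0.2,"tx":-3,"ty":1,"tz":0,"wx":0,"wy":0,"wz":0},
    {"jaw":0.2,"tx":-2.5,"ty":0.6,"tz":0,"wx":0,"wy":0,"wz":0},
    {"jaw":0.2,"tx":-1.7,"ty":0,"tz":0,"wx":0,"wy":0,"wz":0},
    {"jaw":0.2,"tx":-0.7,"ty":0,"tz":0,"wx":0,"wy":0,"wz":0},
    {"jaw":0.2,"tx":0,"ty":0,"tz":0,"wx":0,"wy":0,"wz":0},
    {"jaw":0.2,"tx":0,"ty":0,"tz":0,"wx":0,"wy":0,"wz":0},
  ],
)

```text
clock: 5.75
tcp_pos: [0.6414, 0.0409, 0.3248]
orientation: [-0.0, 0.0, 1.0, -0.0]
wrist_force: [0.7, 0.3, -1.7]
finger_gap: 0.0609
```

```bash
python3 - <<'E'
from h import *
c=eyes.calibration("wrist");i=eyes.read_camera("wrist")
cv2.imwrite("pics/w3.png",i)
i=eyes.read_camera("scene")
cv2.imwrite("pics/s3.png",cv2.resize(i[120:320,150:400],None,fx=3,fy=3))
E
```

```text
(no output)
```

View pics/w3.png

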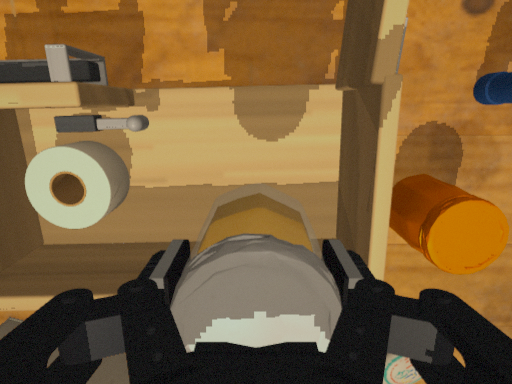

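View pics/s3.png

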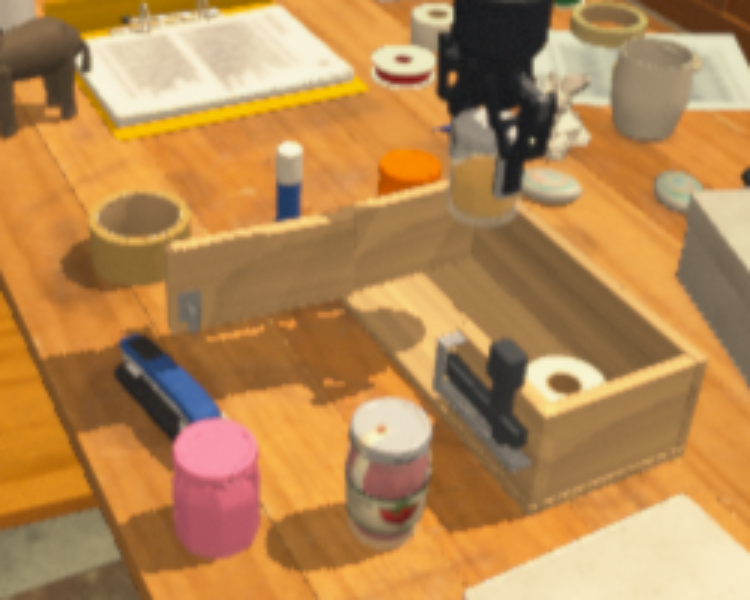

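carry_out(
  motion=[
    {"jaw":0.2,"tx":0,"ty":0,"tz":1.5,"wx":0,"wy":0,"wz":0},
    {"jaw":0.2,"tx":0,"ty":0,"tz":2.5,"wx":0,"wy":0,"wz":0},
    {"jaw":0.2,"tx":0,"ty":0,"tz":2.5,"wx":0,"wy":0,"wz":0},
    {"jaw":0.2,"tx":0,"ty":0,"tz":2.2,"wx":0,"wy":0,"wz":0},
    {"jaw":0.2,"tx":0,"ty":0,"tz":1.3,"wx":0,"wy":0,"wz":0},
    {"jaw":0.2,"tx":0,"ty":0,"tz":0.8,"wx":0,"wy":0,"wz":0},
    {"jaw":0.2,"tx":0,"ty":0,"tz":0.4,"wx":0,"wy":0,"wz":0},
    {"jaw":0.2,"tx":0,"ty":0,"tz":0.1,"wx":0,"wy":0,"wz":0},
    {"jaw":0.2,"tx":0,"ty":0,"tz":0,"wx":0,"wy":0,"wz":0},
    {"jaw":0.2,"tx":0,"ty":0,"tz":0,"wx":0,"wy":0,"wz":0},
  ],
)

```text
clock: 7.1
tcp_pos: [0.6423, 0.041, 0.2123]
orientation: [0.001, -0.0, 1.0, -0.0]
wrist_force: [-0.5, 0.2, -2.3]
finger_gap: 0.061
```

carry_out(
  motion=[
    {"jaw":0.2,"tx":0,"ty":0,"tz":0.1,"wx":0,"wy":0,"wz":0},
    {"jaw":0.2,"tx":0,"ty":0,"tz":0.1,"wx":0,"wy":0,"wz":0},
    {"jaw":0.2,"tx":0,"ty":0,"tz":0,"wx":0,"wy":0,"wz":0},
  ],
)

```text
clock: 7.48
tcp_pos: [0.6421, 0.041, 0.2108]
orientation: [0.001, -0.0, 1.0, -0.0]
wrist_force: [-2.3, -1.0, 5.6]
finger_gap: 0.0611
```

carry_out(
  motion=[
    {"jaw":0.8,"tx":0,"ty":0,"tz":0,"wx":0,"wy":0,"wz":0},
    {"jaw":0.9,"tx":0,"ty":0,"tz":0,"wx":0,"wy":0,"wz":0},
    {"jaw":0.9,"tx":0,"ty":0,"tz":0,"wx":0,"wy":0,"wz":0},
    {"jaw":0.9,"tx":0,"ty":0,"tz":0,"wx":0,"wy":0,"wz":0},
    {"jaw":0.9,"tx":0,"ty":0,"tz":-1,"wx":0,"wy":0,"wz":0},
    {"jaw":0.9,"tx":0,"ty":0,"tz":-2,"wx":0,"wy":0,"wz":0},
    {"jaw":0.9,"tx":0,"ty":0,"tz":-3,"wx":0,"wy":0,"wz":0},
    {"jaw":0.9,"tx":0,"ty":0,"tz":-3,"wx":0,"wy":0,"wz":0},
    {"jaw":0.9,"tx":0,"ty":0,"tz":-3,"wx":0,"wy":0,"wz":0},
    {"jaw":-1,"tx":1,"ty":1,"tz":-2,"wx":0,"wy":0,"wz":0},
    {"jaw":-1,"tx":3,"ty":2.4,"tz":0,"wx":0,"wy":0,"wz":0},
    {"jaw":-1,"tx":4,"ty":3,"tz":0,"wx":0,"wy":0,"wz":0},
    {"jaw":-1,"tx":4,"ty":3,"tz":0,"wx":0,"wy":0,"wz":0},
    {"jaw":-1,"tx":4,"ty":2.5,"tz":0,"wx":0,"wy":0,"wz":0},
    {"jaw":-1,"tx":2,"ty":1,"tz":0,"wx":0,"wy":0,"wz":0},
    {"jaw":-1,"tx":0.5,"ty":0,"tz":0,"wx":0,"wy":0,"wz":0},
    {"jaw":-1,"tx":0,"ty":0,"tz":0,"wx":0,"wy":0,"wz":0},
  ],
)

```text
clock: 9.6
tcp_pos: [0.4576, 0.1697, 0.35]
orientation: [0.001, 0.0, 1.0, -0.0]
wrist_force: [0.9, -0.3, -0.2]
finger_gap: 0.0
```

```bash
python3 - <<'E'
from h import *
c=eyes.calibration("wrist");i=eyes.read_camera("wrist")
cv2.imwrite("pics/w4.png",cv2.resize(i,None,fx=1.5,fy=1.5))
i=eyes.read_camera("scene")
cv2.imwrite("pics/s4.png",cv2.resize(i[120:320,150:400],None,fx=3,fy=3))
E
```

```text
(no output)
```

View pics/w4.png

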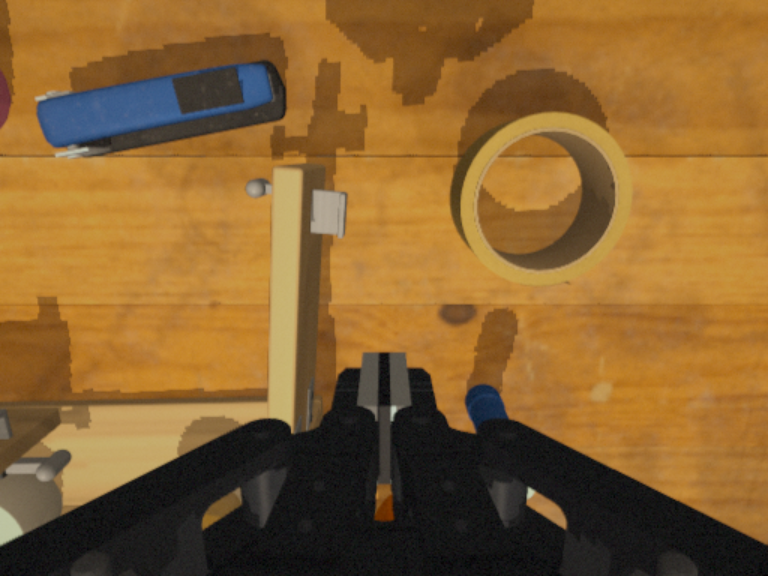

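View pics/s4.png

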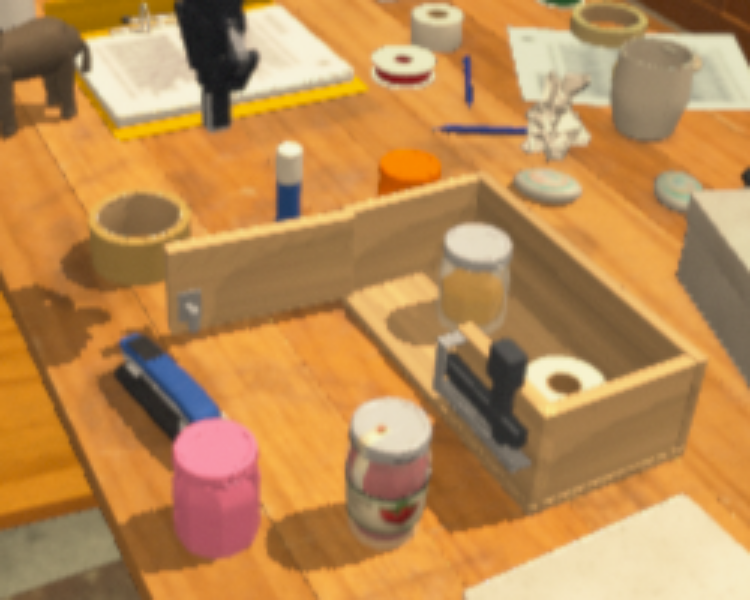

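```bash
python3 - <<'E'
from h import *
c=eyes.calibration("wrist")
print(onz(c,303/1.5,168/1.5,.099),onz(c,273/1.5,168/1.5,.099),onz(c,297/1.5,400/1.5,.099),"tip",onz(c,384/1.5,352/1.5,.18))
H=np.array([.5624,.1123]);yw=.025;R=np.array([[np.cos(yw),-np.sin(yw)],[np.sin(yw),np.cos(yw)]])
s=.105
for a in [1.67,1.5,1.3,1.1,.9,.7,.5,.35,.2,.12,.06,0,-.03]:
    d=R@[-np.sin(a),-np.cos(a)];n=R@[-np.cos(a),np.sin(a)]
    h=.011*abs(n[0])+.0145*abs(n[1])
    print(a,np.round(H+s*d+(.007+h)*n,4))
E
```

```text
[0.39438408 0.13311312 0.099     ] [0.39436768 0.11994745 0.099     ] [0.50731021 0.12483782 0.099     ] tip [0.44731417 0.1685097  0.18      ]
1.67 [0.4593 0.1423]
1.5 [0.4557 0.1246]
1.3 [0.4549 0.1047]
1.1 [0.4582 0.0843]
0.9 [0.4657 0.0643]
0.7 [0.4775 0.0457]
0.5 [0.4936 0.0296]
0.35 [0.508  0.0198]
0.2 [0.5241 0.0124]
0.12 [0.5332 0.0096]
0.06 [0.5402 0.008 ]
0 [0.5467 0.0069]
-0.03 [0.5494 0.0064]
```

carry_out(
  motion=[
    {"jaw":-1,"tx":0,"ty":0,"tz":2,"wx":0,"wy":0,"wz":0},
    {"jaw":-1,"tx":0,"ty":0,"tz":3,"wx":0,"wy":0,"wz":0},
    {"jaw":-1,"tx":0,"ty":0,"tz":3,"wx":0,"wy":0,"wz":0},
    {"jaw":-1,"tx":0,"ty":0,"tz":2,"wx":0,"wy":0,"wz":0},
    {"jaw":-1,"tx":0,"ty":0,"tz":1,"wx":0,"wy":0,"wz":0},
    {"jaw":-1,"tx":-0.1,"ty":-1.3,"tz":0,"wx":0,"wy":0,"wz":0},
    {"jaw":-1,"tx":-0.1,"ty":-1.4,"tz":0,"wx":0,"wy":0,"wz":0},
    {"jaw":-1,"tx":0.2,"ty":-0.9,"tz":0,"wx":0,"wy":0,"wz":0},
    {"jaw":-1,"tx":0.2,"ty":-0.9,"tz":0,"wx":0,"wy":0,"wz":0},
    {"jaw":-1,"tx":0.1,"ty":-1,"tz":0,"wx":0,"wy":0,"wz":0},
    {"jaw":-1,"tx":0,"ty":-1,"tz":0,"wx":0,"wy":0,"wz":0},
    {"jaw":-1,"tx":-0.1,"ty":-1,"tz":0,"wx":0,"wy":0,"wz":0},
    {"jaw":-1,"tx":-0.2,"ty":-1,"tz":0,"wx":0,"wy":0,"wz":0},
    {"jaw":-1,"tx":-0.3,"ty":-1,"tz":0,"wx":0,"wy":0,"wz":0},
    {"jaw":-1,"tx":-0.45,"ty":-1,"tz":0,"wx":0,"wy":0,"wz":0},
    {"jaw":-1,"tx":0,"ty":0,"tz":0,"wx":0,"wy":0,"wz":0},
  ],
)

```text
clock: 11.7
tcp_pos: [0.4651, 0.0641, 0.2397]
orientation: [0.0, 0.001, 1.0, -0.0]
wrist_force: [0.3, -0.2, 1.0]
finger_gap: -0.0002
```

```bash
python3 - <<'E'
from h import *
i=eyes.read_camera("side")
cv2.imwrite("pics/d5.png",cv2.resize(i[90:290,160:360],None,fx=3,fy=3))
E
```

```text
(no output)
```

View pics/d5.png

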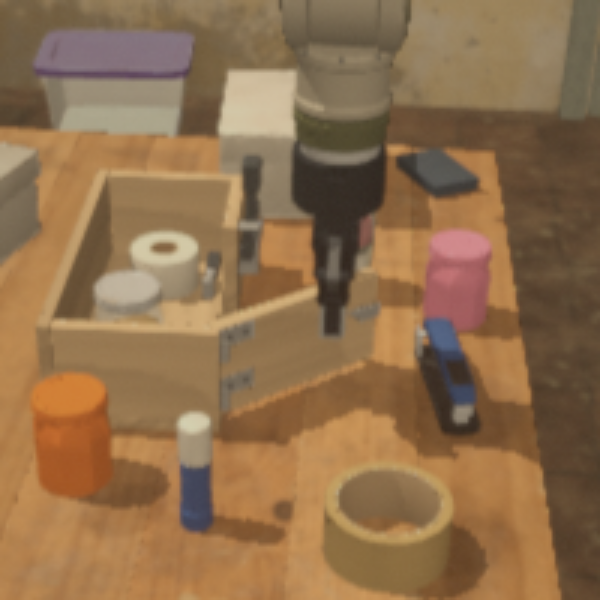

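carry_out(
  motion=[
    {"jaw":-1,"tx":-0.6,"ty":-0.95,"tz":0,"wx":0,"wy":0,"wz":0},
    {"jaw":-1,"tx":-0.6,"ty":-0.9,"tz":0,"wx":0,"wy":0,"wz":0},
    {"jaw":-1,"tx":-0.8,"ty":-0.8,"tz":0,"wx":0,"wy":0,"wz":0},
    {"jaw":-1,"tx":-0.8,"ty":-0.8,"tz":0,"wx":0,"wy":0,"wz":0},
    {"jaw":-1,"tx":-0.7,"ty":-0.5,"tz":0,"wx":0,"wy":0,"wz":0},
    {"jaw":-1,"tx":-0.75,"ty":-0.5,"tz":0,"wx":0,"wy":0,"wz":0},
    {"jaw":-1,"tx":-0.8,"ty":-0.4,"tz":0,"wx":0,"wy":0,"wz":0},
    {"jaw":-1,"tx":-0.8,"ty":-0.3,"tz":0,"wx":0,"wy":0,"wz":0},
    {"jaw":-1,"tx":0,"ty":0,"tz":0,"wx":0,"wy":0,"wz":0},
  ],
)

```text
clock: 12.88
tcp_pos: [0.5239, 0.0132, 0.2398]
orientation: [0.001, 0.0, 1.0, -0.0]
wrist_force: [-0.5, 0.4, 0.4]
finger_gap: -0.0001
```

carry_out(
  motion=[
    {"jaw":-1,"tx":-0.5,"ty":-0.1,"tz":0,"wx":0,"wy":0,"wz":0},
    {"jaw":-1,"tx":-0.5,"ty":-0.1,"tz":0,"wx":0,"wy":0,"wz":0},
    {"jaw":-1,"tx":-0.4,"ty":-0.1,"tz":0,"wx":0,"wy":0,"wz":0},
    {"jaw":-1,"tx":-0.3,"ty":0,"tz":0,"wx":0,"wy":0,"wz":0},
    {"jaw":-1,"tx":0,"ty":0,"tz":0,"wx":0,"wy":0,"wz":0},
  ],
)

```text
clock: 13.5
tcp_pos: [0.5373, 0.0108, 0.2391]
orientation: [-0.004, 0.0, 1.0, 0.0]
wrist_force: [-11.4, 0.2, 7.3]
finger_gap: 0.0004
```

```bash
python3 - <<'E'
from h import *
i=eyes.read_camera("side")
cv2.imwrite("pics/d6.png",cv2.resize(i[90:290,160:360],None,fx=3,fy=3))
i=eyes.read_camera("wrist")
cv2.imwrite("pics/w6.png",cv2.resize(i,None,fx=1.5,fy=1.5))
E
```

```text
(no output)
```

View pics/d6.png

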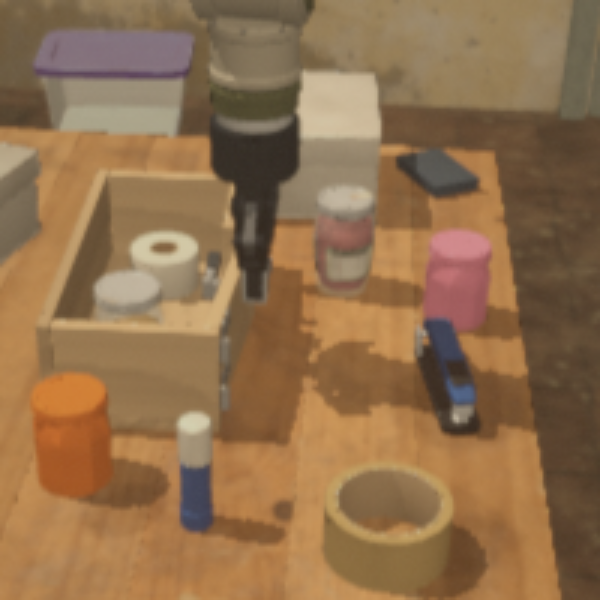

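View pics/w6.png

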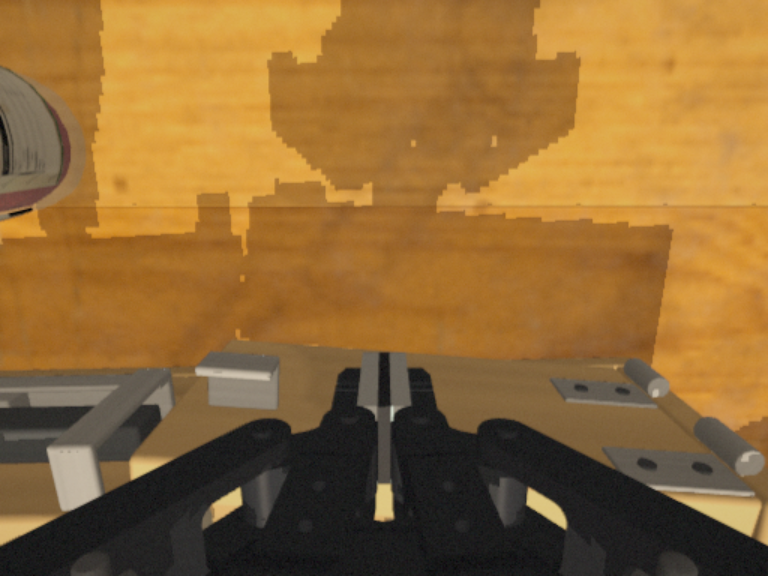

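carry_out(
  motion=[
    {"jaw":-1,"tx":-0.3,"ty":0,"tz":0,"wx":0,"wy":0,"wz":0},
    {"jaw":-1,"tx":-0.3,"ty":0,"tz":0,"wx":0,"wy":0,"wz":0},
    {"jaw":-1,"tx":0,"ty":0,"tz":0,"wx":0,"wy":0,"wz":0},
  ],
)

```text
clock: 13.98
tcp_pos: [0.5393, 0.0108, 0.2384]
orientation: [-0.009, 0.0, 1.0, -0.0]
wrist_force: [-25.0, -1.5, 16.6]
finger_gap: -0.0001
```

```bash
python3 - <<'E'
from h import *
i=eyes.read_camera("scene")
cv2.imwrite("pics/s7.png",cv2.resize(i[100:300,200:400],None,fx=3,fy=3,interpolation=cv2.INTER_CUBIC))
i=eyes.read_camera("side")
cv2.imwrite("pics/d7.png",cv2.resize(i[120:240,170:290],None,fx=5,fy=5,interpolation=cv2.INTER_CUBIC))
i=eyes.read_camera("wrist")
cv2.imwrite("pics/w7.png",cv2.resize(i[200:],None,fx=1.5,fy=1.5,interpolation=cv2.INTER_CUBIC))
E
```

```text
(no output)
```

View pics/s7.png

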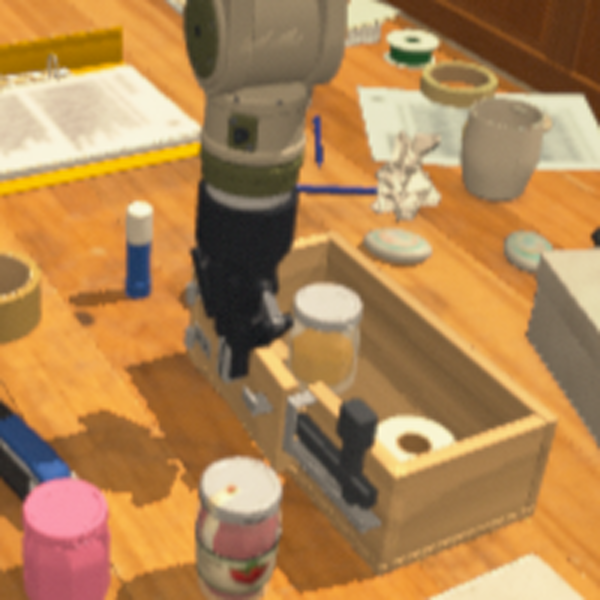

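View pics/d7.png

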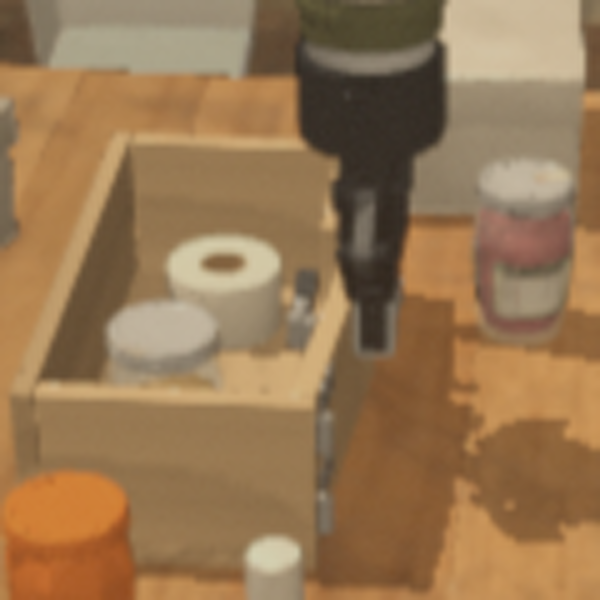

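View pics/w7.png

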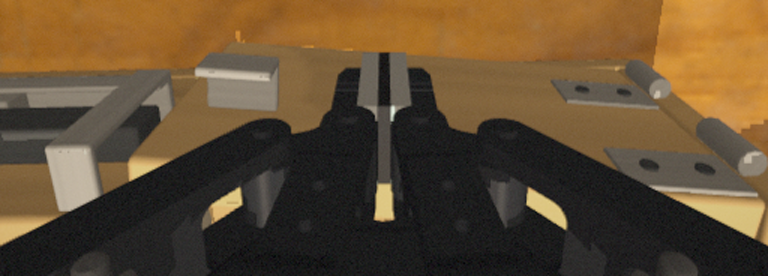

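carry_out(
  motion=[
    {"jaw":-1,"tx":1,"ty":0,"tz":0,"wx":0,"wy":0,"wz":0},
    {"jaw":-1,"tx":1.4,"ty":0,"tz":0,"wx":0,"wy":0,"wz":0},
    {"jaw":-1,"tx":0,"ty":-0.6,"tz":-0.8,"wx":0,"wy":0,"wz":0},
    {"jaw":-1,"tx":0,"ty":-0.6,"tz":-0.8,"wx":0,"wy":0,"wz":0},
    {"jaw":-1,"tx":-0.5,"ty":0,"tz":0,"wx":0,"wy":0,"wz":0},
    {"jaw":-1,"tx":-0.5,"ty":0,"tz":0,"wx":0,"wy":0,"wz":0},
    {"jaw":-1,"tx":-0.4,"ty":0,"tz":0,"wx":0,"wy":0,"wz":0},
    {"jaw":-1,"tx":-0.3,"ty":0,"tz":0,"wx":0,"wy":0,"wz":0},
    {"jaw":-1,"tx":0,"ty":0,"tz":0,"wx":0,"wy":0,"wz":0},
  ],
)

```text
clock: 15.25
tcp_pos: [0.5365, -0.0013, 0.2546]
orientation: [-0.004, 0.0, 1.0, -0.0]
wrist_force: [-9.4, -1.6, 6.4]
finger_gap: 0.0002
```

```bash
python3 - <<'E'
from h import *
c=eyes.calibration("wrist")
i=eyes.read_camera("wrist")
cv2.imwrite("pics/w8.png",cv2.resize(i[230:384,0:256],None,fx=3,fy=3,interpolation=cv2.INTER_CUBIC))
H=np.array([.5624,.1123]);yw=.025;R=np.array([[np.cos(yw),-np.sin(yw)],[np.sin(yw),np.cos(yw)]])
B=lambda x,y,z:np.append(H+R@np.array([x+.068,y-.138]),z)
f=lambda p:np.round((proj(c,p)-[0,230])*3)
print("panel outer top edge corner",f(B(-.075,-.036,.1)),f(B(-.061,-.036,.1)))
for a in [0,.05,.1,.15,.2]:
    d=R@[-np.sin(a),-np.cos(a)];n=R@[-np.cos(a),np.sin(a)]
    P=lambda s,o,z:f(np.append(H+s*d+o*n,z))
    print(a,P(.17,.007,.099),P(.17,-.007,.099),P(.1695,.007,.011),"keeper outer top",P(.137,.025,.081),P(.159,.025,.081))
E
```

```text
panel outer top edge corner [368. 276.] [381. 355.]
0 [398. 271.] [409. 350.] [536.  35.] keeper outer top [627. 101.] [492. 104.]
0.05 [394. 221.] [401. 303.] [535.   1.] keeper outer top [633.  62.] [496.  59.]
0.1 [393. 170.] [396. 254.] [536. -33.] keeper outer top [641.  23.] [503.  13.]
0.15 [396. 118.] [394. 204.] [539. -67.] keeper outer top [652. -17.] [512. -33.]
0.2 [401.  64.] [394. 152.] [ 544. -102.] keeper outer top [665. -57.] [524. -80.]
```

View pics/w8.png

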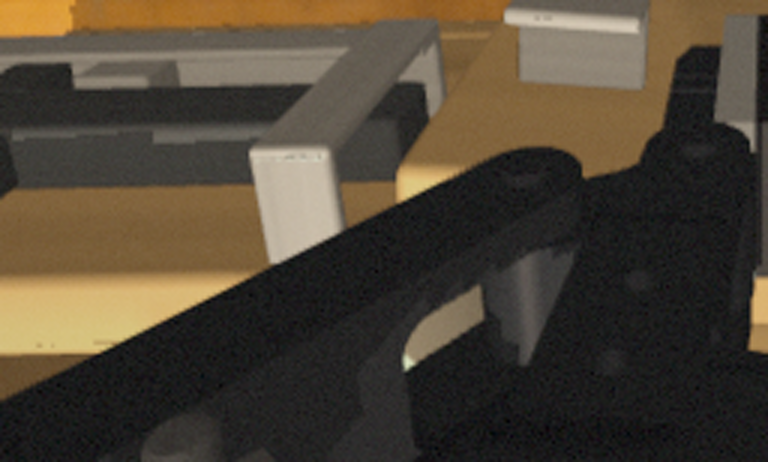

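carry_out(
  motion=[
    {"jaw":-1,"tx":-0.3,"ty":0,"tz":0,"wx":0,"wy":0,"wz":0},
    {"jaw":-1,"tx":-0.3,"ty":0,"tz":0,"wx":0,"wy":0,"wz":0},
    {"jaw":-1,"tx":0,"ty":0,"tz":0,"wx":0,"wy":0,"wz":0},
  ],
)

```text
clock: 15.68
tcp_pos: [0.5387, -0.0012, 0.254]
orientation: [-0.009, 0.0, 1.0, -0.001]
wrist_force: [-23.7, -2.9, 16.5]
finger_gap: 0.0001
```

```bash
python3 - <<'E'
from h import *
print({k:np.round(v,3) for k,v in get_state().items()})
c=eyes.calibration("wrist")
i=eyes.read_camera("wrist")
cv2.imwrite("pics/w9.png",cv2.resize(i[230:384,0:256],None,fx=3,fy=3,interpolation=cv2.INTER_CUBIC))
H=np.array([.5624,.1123]);yw=.025;R=np.array([[np.cos(yw),-np.sin(yw)],[np.sin(yw),np.cos(yw)]])
f=lambda p:np.round((proj(c,p)-[0,230])*3)
for a in [0,.05,.1,.15,.2]:
    d=R@[-np.sin(a),-np.cos(a)];n=R@[-np.cos(a),np.sin(a)]
    P=lambda s,o,z:f(np.append(H+s*d+o*n,z))
    print(a,P(.17,.007,.099),P(.17,-.007,.099),P(.1695,.007,.011),"keeper outer top",P(.137,.025,.081),P(.159,.025,.081))
i=eyes.read_camera("side")
cv2.imwrite("pics/d9.png",cv2.resize(i[120:240,170:290],None,fx=5,fy=5,interpolation=cv2.INTER_CUBIC))
E
```

```text
{'clock': np.float64(15.675), 'joint_pos': array([-0.15 ,  0.346, -0.293,  0.95 , -0.004, -0.15 ]), 'qvel': array([ 0.   , -0.003, -0.004, -0.004,  0.001, -0.002]), 'tau': array([  1.848, -40.261,  34.678,  -9.641,   1.958,  -0.14 ]), 'tcp_pos': array([ 0.539, -0.001,  0.254]), 'orientation': array([-0.009,  0.   ,  1.   , -0.001]), 'wrist_force': array([-23.712,  -2.935,  16.476]), 'ft_torque': array([-0.654,  4.546, -0.144]), 'finger_gap': np.float64(0.0)}
0 [395. 271.] [407. 351.] [536.  37.] keeper outer top [626. 100.] [491. 104.]
0.05 [392. 221.] [399. 303.] [535.   4.] keeper outer top [633.  61.] [495.  58.]
0.1 [392. 169.] [394. 254.] [536. -30.] keeper outer top [641.  22.] [502.  12.]
0.15 [394. 116.] [392. 203.] [539. -65.] keeper outer top [652. -18.] [511. -35.]
0.2 [400.  62.] [392. 151.] [ 544. -100.] keeper outer top [665. -58.] [524. -82.]
```

View pics/w9.png

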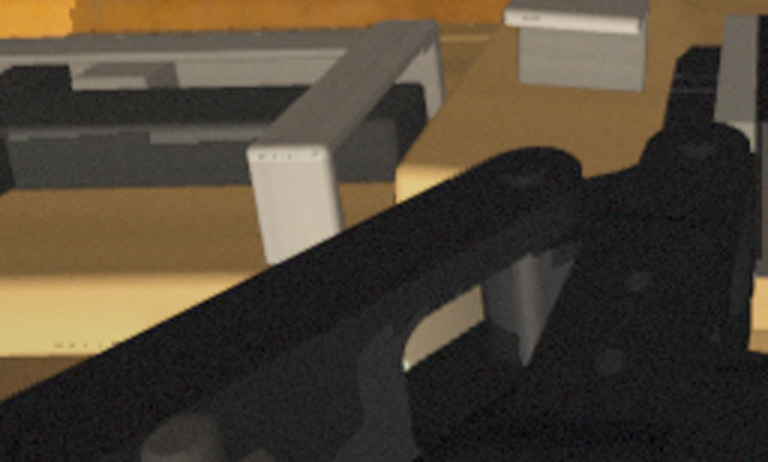

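View pics/d9.png

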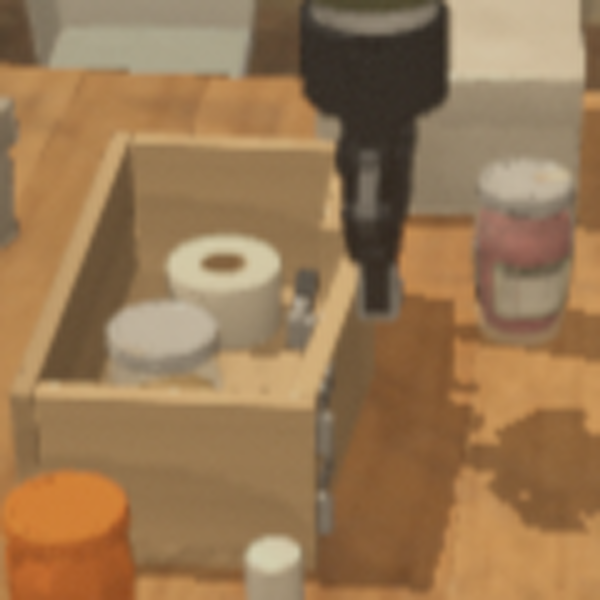

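```bash
python3 - <<'E'
from h import *
c=eyes.calibration("wrist")
H=np.array([.5624,.1123]);yw=.025;R=np.array([[np.cos(yw),-np.sin(yw)],[np.sin(yw),np.cos(yw)]])
def box(p): return np.append(R.T@(p[:2]-H)+[-.068,.138],p[2])
def onx(u,v,xb):
    o,d=ray(c,u,v);ob=box(o);db=np.append(R.T@d[:2],d[2]);return ob+db*(xb-ob[0])/db[0]
for (x,y) in [(427,85),(427,100),(425,115),(420,178),(250,150),(335,262),(438,20)]:
    print((x,y),[np.round(onx(x/3,230+y/3,xb),4) for xb in (-.092,-.083,-.076)])
i=eyes.read_camera("wrist")
cv2.imwrite("pics/w10.png",cv2.resize(i[225:330,60:190],None,fx=6,fy=5.5,interpolation=cv2.INTER_CUBIC))
E
```

```text
(427, 85) [array([-0.092 , -0.0347,  0.0714]), array([-0.083 , -0.0423,  0.0524]), array([-0.076 , -0.0481,  0.0376])]
(427, 100) [array([-0.092 , -0.0328,  0.0771]), array([-0.083 , -0.0401,  0.0589]), array([-0.076 , -0.0457,  0.0446])]
(425, 115) [array([-0.092 , -0.0313,  0.0825]), array([-0.083 , -0.0384,  0.0649]), array([-0.076 , -0.0439,  0.0511])]
(420, 178) [array([-0.092 , -0.0254,  0.1016]), array([-0.083 , -0.0318,  0.0864]), array([-0.076 , -0.0367,  0.0745])]
(250, 150) [array([-0.092 , -0.0544,  0.0925]), array([-0.083 , -0.0643,  0.0762]), array([-0.076 , -0.072 ,  0.0634])]
(335, 262) [array([-0.092 , -0.0293,  0.1207]), array([-0.083 , -0.0361,  0.1078]), array([-0.076 , -0.0414,  0.0978])]
(438, 20) [array([-0.092 , -0.0428,  0.0414]), array([-0.083 , -0.0513,  0.0187]), array([-0.076 , -0.0579,  0.001 ])]
```

View pics/w10.png

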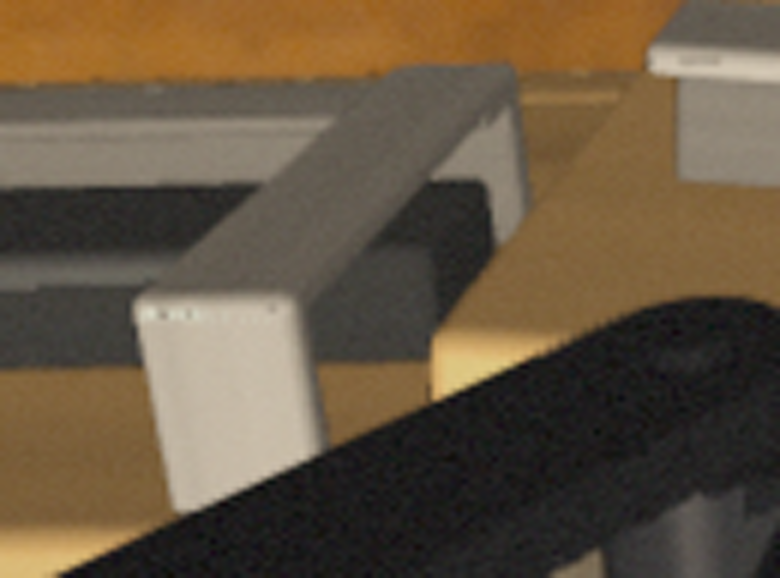

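carry_out(
  motion=[
    {"jaw":-1,"tx":1,"ty":0,"tz":0,"wx":0,"wy":0,"wz":0},
    {"jaw":-1,"tx":1.2,"ty":0,"tz":0,"wx":0,"wy":0,"wz":0},
    {"jaw":-1,"tx":0,"ty":0,"tz":-2,"wx":0,"wy":0,"wz":0},
    {"jaw":-1,"tx":0,"ty":0,"tz":-3,"wx":0,"wy":0,"wz":0},
    {"jaw":-1,"tx":0,"ty":0,"tz":-3,"wx":0,"wy":0,"wz":0},
    {"jaw":-1,"tx":0,"ty":3,"tz":-2,"wx":0,"wy":0,"wz":0},
    {"jaw":-1,"tx":0,"ty":0,"tz":0,"wx":0,"wy":0,"wz":0},
  ],
)

```text
clock: 16.7
tcp_pos: [0.5237, 0.0296, 0.3576]
orientation: [0.002, -0.001, 1.0, -0.0]
wrist_force: [0.5, 0.2, 0.5]
finger_gap: -0.0
```

```bash
python3 - <<'E'
from h import *
c=eyes.calibration("wrist")
i=eyes.read_camera("wrist")
cv2.imwrite("pics/w11.png",cv2.resize(i,None,fx=1.5,fy=1.5))
cv2.imwrite("pics/w11a.png",cv2.resize(i[180:330,40:230],None,fx=4,fy=4,interpolation=cv2.INTER_CUBIC))
i=eyes.read_camera("scene")
cv2.imwrite("pics/s11.png",cv2.resize(i[170:310,240:400],None,fx=4.5,fy=4.2,interpolation=cv2.INTER_CUBIC))
E
```

```text
(no output)
```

View pics/w11.png

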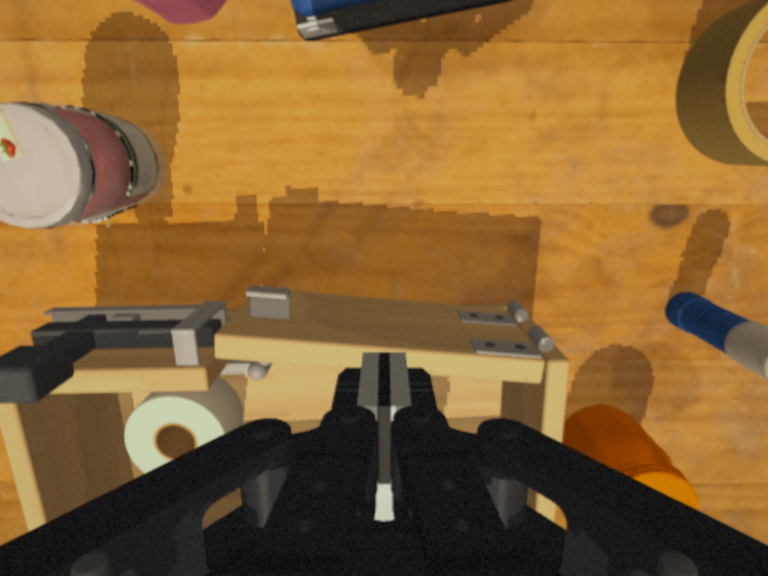

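View pics/w11a.png

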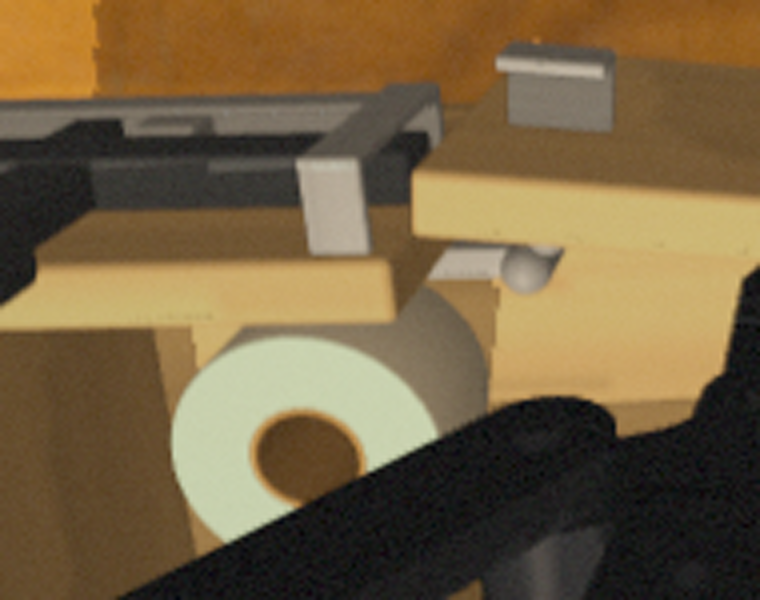

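View pics/s11.png

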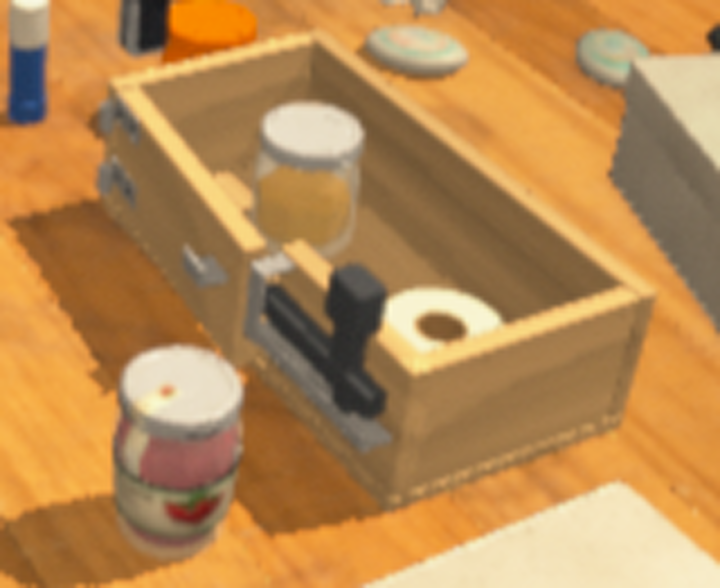

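```bash
cat > box.py <<'E'
from h import *
H=np.array([.5624,.1123]);yw=.025;R=np.array([[np.cos(yw),-np.sin(yw)],[np.sin(yw),np.cos(yw)]])
def box(p): return np.append(R.T@(np.asarray(p)[:2]-H)+[-.068,.138],p[2])
def world(b): return np.append(H+R@(np.asarray(b)[:2]-[-.068,.138]),b[2])
E
python3 - <<'E'
from box import *
c=eyes.calibration("wrist")
P=lambda x,y,z:np.round(box(onz(c,40+x/4,180+y/4,z)),4)
print("door outer corner",P(413,172,.099),"inner",P(413,232,.099))
print("panel corner outer",P(400,212,.1),"inner",P(390,322,.1), P(393,265,.1))
print("catch ball",P(527,270,.045),"catch ball z.04",P(527,270,.038))
print("hinge region: top door",np.round(box(onz(c,543/1.5,360/1.5,.099)),4),np.round(box(onz(c,543/1.5,382/1.5,.099)),4))
print("bracket top corner",P(370,250,.1),P(300,160,.1))
E
```

```text
door outer corner [-0.0953 -0.0297  0.099 ] inner [-0.0833 -0.0311  0.099 ]
panel corner outer [-0.0878 -0.0327  0.1   ] inner [-0.0653 -0.0373  0.1   ] [-0.0771 -0.0353  0.1   ]
catch ball [-0.0502 -0.0263  0.045 ] catch ball z.04 [-0.0469 -0.0283  0.038 ]
hinge region: top door [-0.0777  0.1337  0.099 ] [-0.0656  0.1345  0.099 ]
bracket top corner [-0.0803 -0.0393  0.1   ] [-0.0985 -0.0499  0.1   ]
```

carry_out(
  motion=[
    {"jaw":-1,"tx":0.2,"ty":-2.2,"tz":1,"wx":0,"wy":0,"wz":0},
    {"jaw":-1,"tx":0,"ty":-2.5,"tz":2,"wx":0,"wy":0,"wz":0},
    {"jaw":-1,"tx":0,"ty":-2,"tz":3,"wx":0,"wy":0,"wz":0},
    {"jaw":-1,"tx":0,"ty":0,"tz":2.5,"wx":0,"wy":0,"wz":0},
    {"jaw":-1,"tx":0,"ty":0,"tz":1.2,"wx":0,"wy":0,"wz":0},
    {"jaw":-1,"tx":0,"ty":0,"tz":0,"wx":0,"wy":0,"wz":0},
    {"jaw":-1,"tx":-0.5,"ty":0,"tz":0,"wx":0,"wy":0,"wz":0},
    {"jaw":-1,"tx":-0.5,"ty":0,"tz":0,"wx":0,"wy":0,"wz":0},
    {"jaw":-1,"tx":-0.4,"ty":0,"tz":0,"wx":0,"wy":0,"wz":0},
    {"jaw":-1,"tx":-0.3,"ty":0,"tz":0,"wx":0,"wy":0,"wz":0},
    {"jaw":-1,"tx":0,"ty":0,"tz":0,"wx":0,"wy":0,"wz":0},
  ],
)

```text
clock: 18.18
tcp_pos: [0.5344, -0.0382, 0.2585]
orientation: [-0.005, 0.0, 1.0, -0.001]
wrist_force: [-15.4, -1.8, 9.4]
finger_gap: 0.0002
```

```bash
python3 - <<'E'
from h import *
print(get_state()["ft_torque"])
i=eyes.read_camera("scene")
cv2.imwrite("pics/s12.png",cv2.resize(i[170:310,240:400],None,fx=4.5,fy=4.2,interpolation=cv2.INTER_CUBIC))
i=eyes.read_camera("side")
cv2.imwrite("pics/d12.png",cv2.resize(i[120:240,170:290],None,fx=5,fy=5,interpolation=cv2.INTER_CUBIC))
i=eyes.read_camera("wrist")
cv2.imwrite("pics/w12.png",cv2.resize(i,None,fx=1.5,fy=1.5))
E
```

```text
[-0.50936034  3.19517451 -0.10757527]
```

View pics/s12.png

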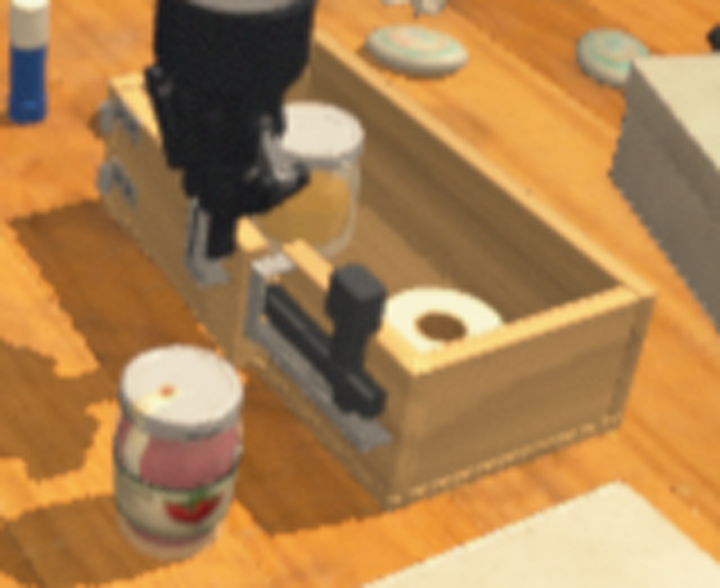

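View pics/d12.png

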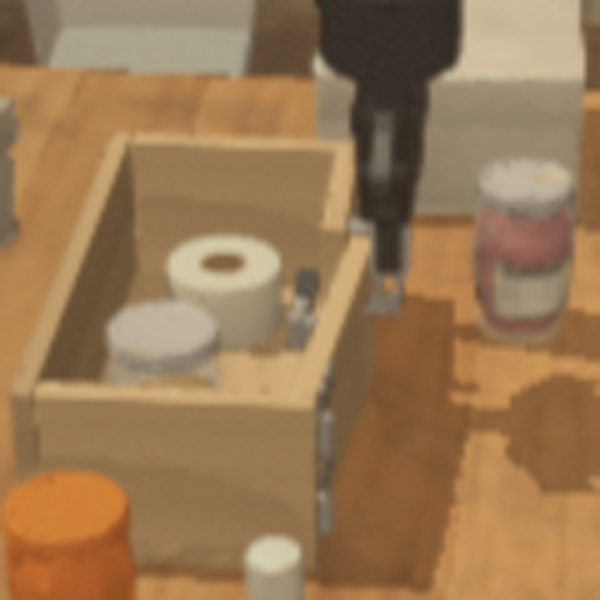

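View pics/w12.png

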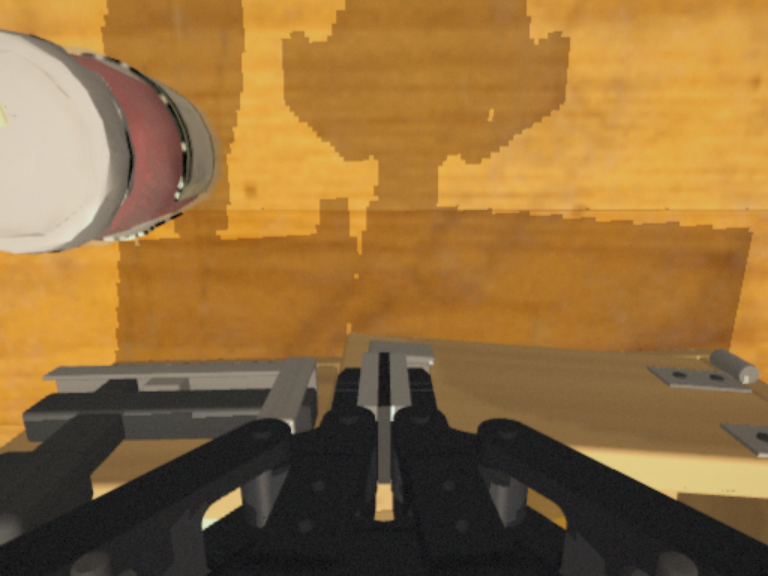

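carry_out(
  motion=[
    {"jaw":-1,"tx":-0.2,"ty":0,"tz":0,"wx":0,"wy":0,"wz":0},
    {"jaw":-1,"tx":-0.2,"ty":0,"tz":0,"wx":0,"wy":0,"wz":0},
    {"jaw":-1,"tx":0,"ty":0,"tz":0,"wx":0,"wy":0,"wz":0},
  ],
)

```text
clock: 18.7
tcp_pos: [0.5358, -0.0381, 0.2582]
orientation: [-0.009, 0.0, 1.0, -0.001]
wrist_force: [-25.2, -3.5, 16.9]
finger_gap: -0.0002
```

```bash
python3 - <<'E'
from h import *
a=cv2.imread("pics/side0.png")[155:215,200:260]
b=eyes.read_camera("side")[155:215,200:260]
cv2.imwrite("pics/cmp.png",np.hstack([cv2.resize(x,(390,390),interpolation=cv2.INTER_CUBIC) for x in (a,b)]))
a=cv2.imread("pics/scene0.png")[205:265,270:330]
b=eyes.read_camera("scene")[205:265,270:330]
cv2.imwrite("pics/cmp2.png",np.hstack([cv2.resize(x,(390,390),interpolation=cv2.INTER_CUBIC) for x in (a,b)]))
c=eyes.calibration("side")
from box import *
for b in [(-.049,-.024,.04),(-.056,-.085,.04),(-.042,-.018,.048)]: print((proj(c,world(b))-[200,155])*6.5)
c=eyes.calibration("wrist");
# finger tip length: pixel (384,352)/1.5 near pad edge bottom
s=get_state();o,d=ray(c,384/1.5,352/1.5);t=(s["tcp_pos"][0]-.011-.003-o[0])/d[0];print("tip",o+d*t,"tcp",s["tcp_pos"])
E
```

```text
[189.99890707 198.25443059]
[218.48307573 131.58611662]
[172.2984563  188.52409158]
tip [ 0.52175536 -0.0393248   0.08877971] tcp [ 0.53575536 -0.03813831  0.25820835]
```

View pics/cmp.png

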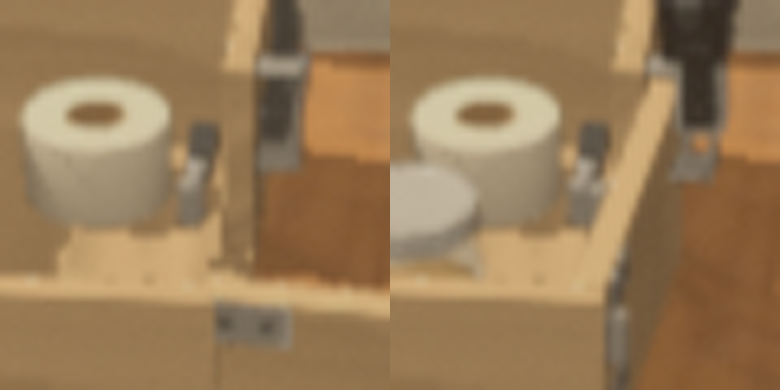

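View pics/cmp2.png

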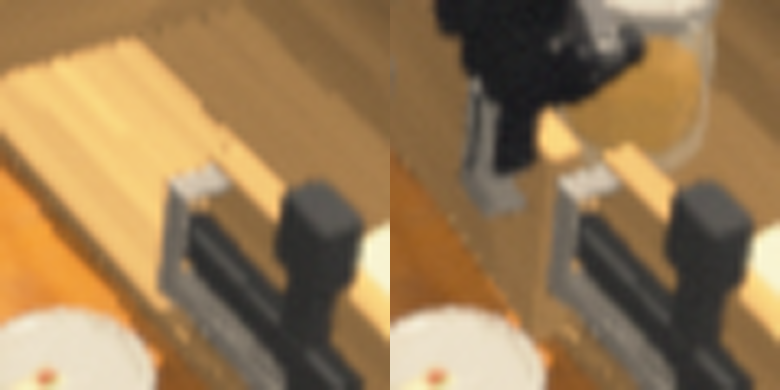

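carry_out(
  motion=[
    {"jaw":-1,"tx":0,"ty":0,"tz":-0.3,"wx":0,"wy":0,"wz":0},
    {"jaw":-1,"tx":0,"ty":0,"tz":-0.2,"wx":0,"wy":0,"wz":0},
    {"jaw":-1,"tx":0,"ty":0,"tz":0,"wx":0,"wy":0,"wz":0},
  ],
)

```text
clock: 19.18
tcp_pos: [0.5359, -0.0375, 0.2598]
orientation: [-0.01, 0.0, 1.0, 0.001]
wrist_force: [-15.8, -1.3, -6.1]
finger_gap: 0.0002
```

```bash
python3 - <<'E'
from h import *
s=get_state();print(s["ft_torque"],s["wrist_force"],s["tcp_pos"])
E
```

```text
[-0.20743073  3.34510012 -0.03529243] [-15.79154804  -1.26570482  -6.12245387] [ 0.53592416 -0.03754674  0.25982283]
```

carry_out(
  motion=[
    {"jaw":-1,"tx":1.5,"ty":0,"tz":0.3,"wx":0,"wy":0,"wz":0},
    {"jaw":-1,"tx":0.5,"ty":0,"tz":0,"wx":0,"wy":0,"wz":0},
    {"jaw":-1,"tx":0,"ty":0,"tz":0,"wx":0,"wy":0,"wz":0},
    {"jaw":-1,"tx":-1,"ty":0,"tz":0,"wx":0,"wy":0,"wz":0},
    {"jaw":-1,"tx":-1.2,"ty":0,"tz":0,"wx":0,"wy":0,"wz":0},
  ],
)

```text
clock: 19.8
tcp_pos: [0.5401, -0.0383, 0.2598]
orientation: [-0.007, 0.0, 1.0, -0.001]
wrist_force: [-8.8, -2.7, 3.8]
finger_gap: 0.0002
```

```bash
python3 - <<'E'
from h import *
i=eyes.read_camera("scene")
cv2.imwrite("pics/s13.png",cv2.resize(i[170:310,240:400],None,fx=4.5,fy=4.2,interpolation=cv2.INTER_CUBIC))
i=eyes.read_camera("wrist")
cv2.imwrite("pics/w13.png",cv2.resize(i[215:384,60:280],None,fx=3.5,fy=3.5,interpolation=cv2.INTER_CUBIC))
E
```

```text
(no output)
```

View pics/w13.png

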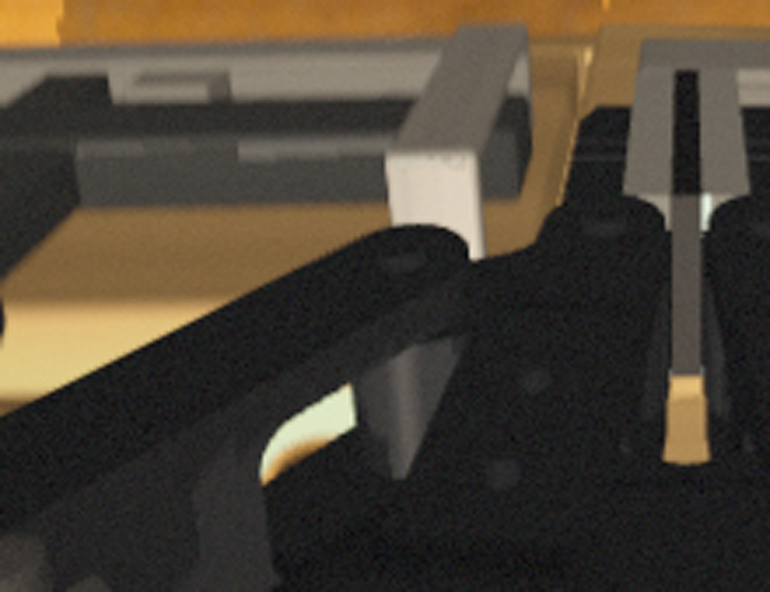

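View pics/s13.png

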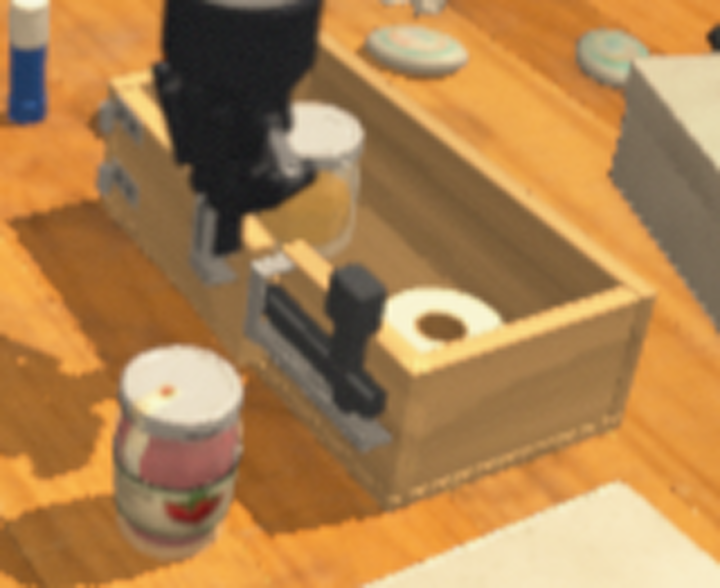

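carry_out(
  motion=[
    {"jaw":-1,"tx":-0.3,"ty":0,"tz":0,"wx":0,"wy":0,"wz":0},
    {"jaw":-1,"tx":-0.3,"ty":0,"tz":0,"wx":0,"wy":0,"wz":0},
  ],
)

```text
clock: 20.15
tcp_pos: [0.549, -0.0384, 0.2606]
orientation: [-0.002, -0.0, 1.0, -0.0]
wrist_force: [-11.4, -0.7, 8.4]
finger_gap: -0.0001
```

carry_out(
  motion=[
    {"jaw":-1,"tx":1,"ty":0,"tz":0,"wx":0,"wy":0,"wz":0},
    {"jaw":-1,"tx":1.5,"ty":0,"tz":0,"wx":0,"wy":0,"wz":0},
    {"jaw":-1,"tx":0,"ty":0,"tz":-3,"wx":0,"wy":0,"wz":0},
    {"jaw":-1,"tx":0,"ty":0,"tz":-4,"wx":0,"wy":0,"wz":0},
    {"jaw":0,"tx":1,"ty":-2,"tz":-3,"wx":0,"wy":0,"wz":0},
    {"jaw":0,"tx":1,"ty":-2,"tz":0,"wx":0,"wy":0,"wz":0},
    {"jaw":0,"tx":0,"ty":-1,"tz":0,"wx":0,"wy":0,"wz":0},
    {"jaw":0,"tx":0,"ty":0,"tz":0,"wx":0,"wy":0,"wz":0},
  ],
)

```text
clock: 21.15
tcp_pos: [0.5052, -0.089, 0.3604]
orientation: [0.0, 0.001, 1.0, 0.0]
wrist_force: [0.3, -0.4, -0.0]
finger_gap: 0.0424
```

```bash
python3 - <<'E'
from h import *
c=eyes.calibration("wrist");i=eyes.read_camera("wrist")
cv2.imwrite("pics/w14.png",cv2.resize(i,None,fx=1.5,fy=1.5,interpolation=cv2.INTER_CUBIC))
cv2.imwrite("pics/w14r.png",i)
i=eyes.read_camera("scene")
cv2.imwrite("pics/s14.png",cv2.resize(i[170:310,240:400],None,fx=4.5,fy=4.2,interpolation=cv2.INTER_CUBIC))
E
```

```text
(no output)
```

View pics/w14.png

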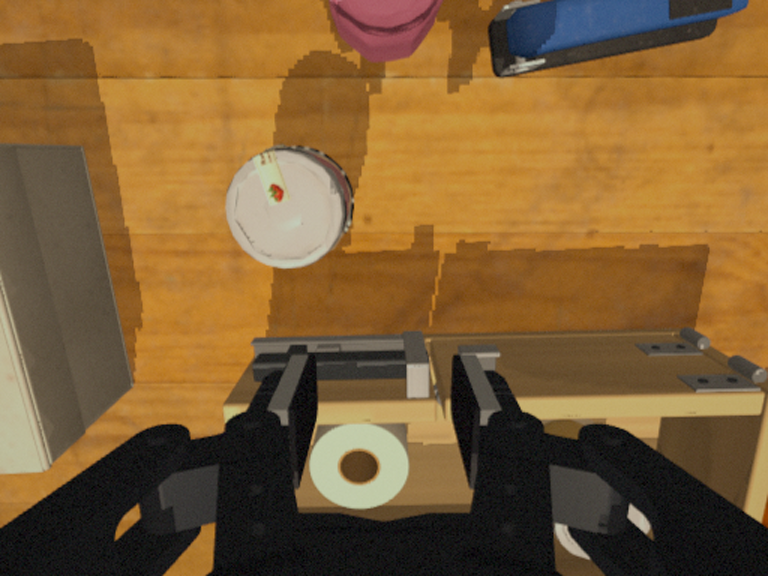

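View pics/s14.png

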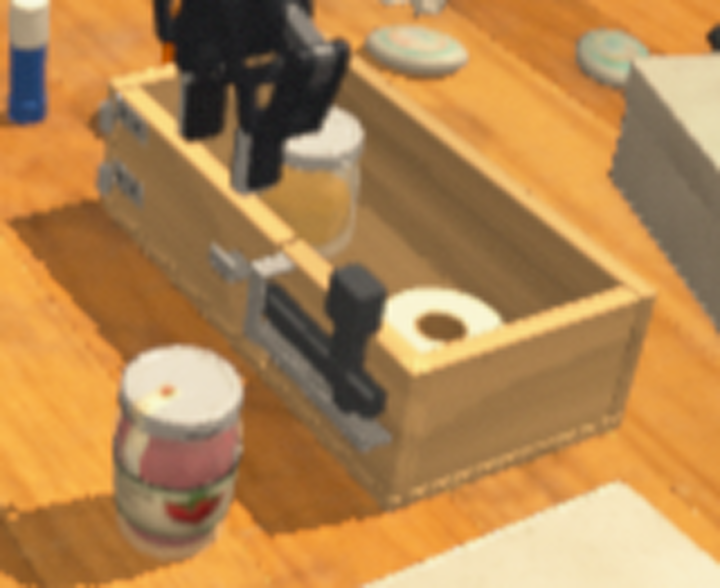

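carry_out(
  motion=[
    {"jaw":0.2,"tx":0,"ty":-1,"tz":0,"wx":0,"wy":0,"wz":0},
    {"jaw":0.2,"tx":0,"ty":-2,"tz":0,"wx":0,"wy":0,"wz":0},
    {"jaw":0.2,"tx":0,"ty":-0.5,"tz":0,"wx":0,"wy":0,"wz":0},
    {"jaw":0.2,"tx":0,"ty":0,"tz":0,"wx":0,"wy":0,"wz":0},
  ],
)

```text
clock: 21.75
tcp_pos: [0.505, -0.1243, 0.3606]
orientation: [-0.0, 0.001, 1.0, 0.0]
wrist_force: [-0.0, 0.1, 0.0]
finger_gap: 0.0513
```

```bash
python3 - <<'E'
from box import *
c=eyes.calibration("wrist");i=eyes.read_camera("wrist")
cv2.imwrite("pics/w15.png",cv2.resize(i[190:380,120:400],None,fx=2.8,fy=2.8,interpolation=cv2.INTER_CUBIC))
s=eyes.calibration("scene")
p=onz(s,319.6,237.6,.1355);print(p,box(p))
print(get_state()["tcp_pos"])
E
```

```text
[ 0.55037236 -0.14034898  0.1355    ] [-0.08633944 -0.11426938  0.1355    ]
[ 0.50497092 -0.12392     0.36061867]
```

View pics/w15.png

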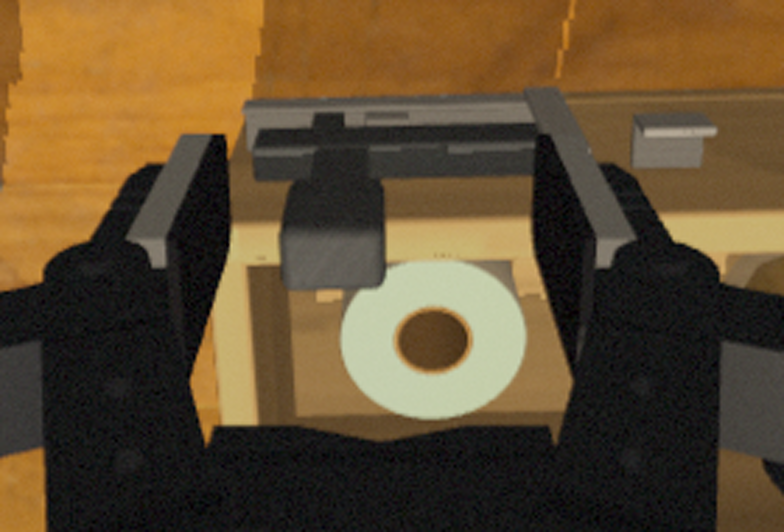

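```bash
python3 - <<'E'
from box import *
c=eyes.calibration("wrist")
P=lambda x,y,z:onz(c,120+x/2.8,190+y/2.8,z)
for q in [(283,260),(386,260),(335,232),(335,289),(334,261)]:
    p=P(*q,.1355);print(q,np.round(p,4),np.round(box(p),4))
p=P(228,220,.1);print("box corner?",box(p))
E
```

```text
(283, 260) [ 0.5521 -0.1483  0.1355] [-0.0848 -0.1223  0.1355]
(386, 260) [ 0.5522 -0.1235  0.1355] [-0.0841 -0.0974  0.1355]
(335, 232) [ 0.5446 -0.1357  0.1355] [-0.092  -0.1094  0.1355]
(335, 289) [ 0.5601 -0.1359  0.1355] [-0.0765 -0.11    0.1355]
(334, 261) [ 0.5524 -0.136   0.1355] [-0.0842 -0.11    0.1355]
box corner? [-0.07666187 -0.14186406  0.1       ]
```

carry_out(
  motion=[
    {"jaw":0.4,"tx":-1.8,"ty":-0.6,"tz":0,"wx":0,"wy":0,"wz":-1.4},
    {"jaw":0.4,"tx":-2.2,"ty":-0.5,"tz":0.5,"wx":0,"wy":0,"wz":0},
    {"jaw":0.4,"tx":-0.8,"ty":-0.1,"tz":1.5,"wx":0,"wy":0,"wz":0},
    {"jaw":0.4,"tx":0,"ty":0,"tz":2,"wx":0,"wy":0,"wz":0},
    {"jaw":0.4,"tx":0,"ty":0,"tz":2,"wx":0,"wy":0,"wz":0},
    {"jaw":0.4,"tx":0,"ty":0,"tz":1.5,"wx":0,"wy":0,"wz":0},
    {"jaw":0.4,"tx":0,"ty":0,"tz":0.5,"wx":0,"wy":0,"wz":0},
    {"jaw":0.4,"tx":0,"ty":0,"tz":0,"wx":0,"wy":0,"wz":0},
  ],
  force=30,
)

```text
clock: 22.8
tcp_pos: [0.5531, -0.1347, 0.2806]
orientation: [-0.0, -0.012, 1.0, 0.0]
wrist_force: [-0.2, 0.5, 0.3]
finger_gap: 0.0601
```

```bash
python3 - <<'E'
from box import *
i=eyes.read_camera("wrist")
cv2.imwrite("pics/w16.png",cv2.resize(i[190:380,120:400],None,fx=2.8,fy=2.8,interpolation=cv2.INTER_CUBIC))
i=eyes.read_camera("scene")
cv2.imwrite("pics/s16.png",cv2.resize(i[170:310,240:400],None,fx=4.5,fy=4.2,interpolation=cv2.INTER_CUBIC))
E
```

```text
(no output)
```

View pics/w16.png

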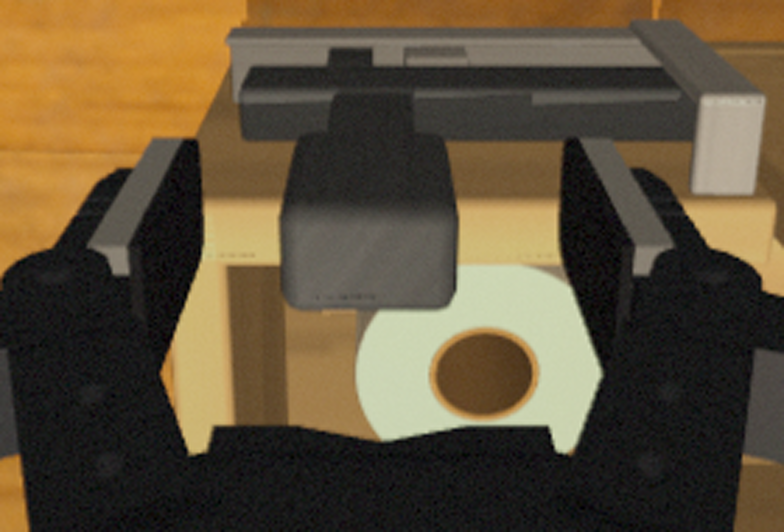

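View pics/s16.png

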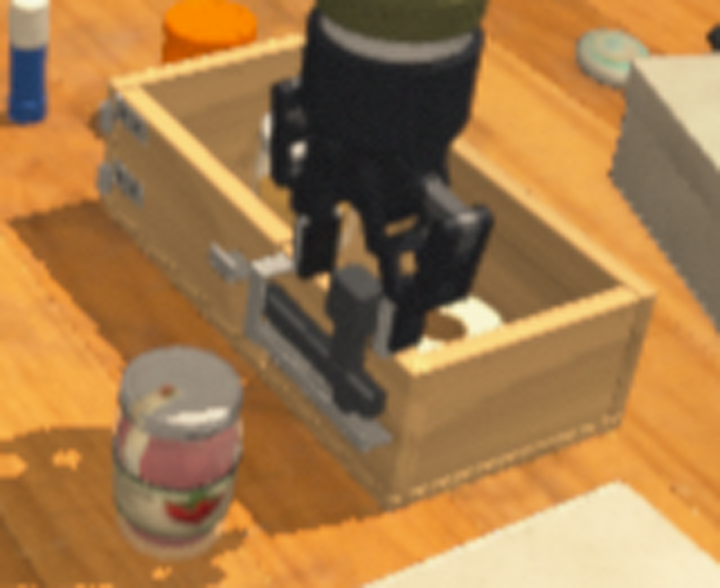

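```bash
python3 - <<'E'
from box import *
s=eyes.calibration("scene")
f=lambda p:np.round((proj(s,np.array(p))-[240,170])*[4.5,4.2])
for y in (-.1347-.0375,-.1347+.0375):
  for dx in(-.011,.011): print(f((.5531+dx,y,.1076)))
print("knob top",f((.5531,-.136,.1355)),[f(world((-.083+a,-.11+b,.1355))) for a in(-.009,.009) for b in (-.013,.013)])
E
```

```text
[375. 370.]
[415. 358.]
[289. 281.]
[327. 270.]
knob top [358. 277.] [array([359., 297.]), array([327., 267.]), array([391., 287.]), array([359., 258.])]
```

carry_out(
  motion=[
    {"jaw":0.4,"tx":0.1,"ty":-0.1,"tz":0.2,"wx":0,"wy":0,"wz":0},
    {"jaw":-0.6,"tx":0,"ty":0,"tz":0,"wx":0,"wy":0,"wz":0},
    {"jaw":-0.6,"tx":0,"ty":0,"tz":0,"wx":0,"wy":0,"wz":0},
    {"jaw":-0.6,"tx":0,"ty":0,"tz":0,"wx":0,"wy":0,"wz":0},
    {"jaw":-0.6,"tx":0,"ty":0,"tz":0,"wx":0,"wy":0,"wz":0},
  ],
)

```text
clock: 23.52
tcp_pos: [0.5522, -0.1359, 0.279]
orientation: [0.0, -0.012, 1.0, -0.0]
wrist_force: [-0.1, -0.3, 3.1]
finger_gap: 0.0252
```

carry_out(
  motion=[
    {"jaw":-0.6,"tx":0,"ty":0,"tz":-0.5,"wx":0,"wy":0,"wz":0},
    {"jaw":-0.6,"tx":0,"ty":0,"tz":-0.7,"wx":0,"wy":0,"wz":0},
    {"jaw":-0.6,"tx":0,"ty":0,"tz":-0.6,"wx":0,"wy":0,"wz":0},
    {"jaw":-0.6,"tx":0,"ty":0,"tz":0,"wx":0,"wy":0,"wz":0},
    {"jaw":-0.6,"tx":0,"ty":0,"tz":0,"wx":0,"wy":0,"wz":0},
  ],
)

```text
clock: 24.15
tcp_pos: [0.5522, -0.1358, 0.2967]
orientation: [0.0, -0.012, 1.0, -0.0]
wrist_force: [1.0, -0.8, -0.9]
finger_gap: 0.0255
```

```bash
python3 - <<'E'
from box import *
i=eyes.read_camera("wrist")
cv2.imwrite("pics/w17.png",cv2.resize(i[190:380,120:400],None,fx=2.8,fy=2.8,interpolation=cv2.INTER_CUBIC))
i=eyes.read_camera("scene")
cv2.imwrite("pics/s17.png",cv2.resize(i[170:310,240:400],None,fx=4.5,fy=4.2,interpolation=cv2.INTER_CUBIC))
E
```

```text
(no output)
```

View pics/w17.png

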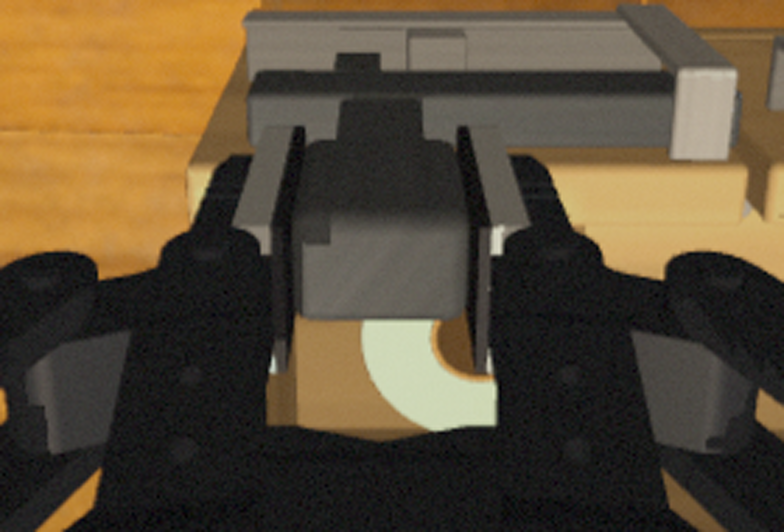

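View pics/s17.png

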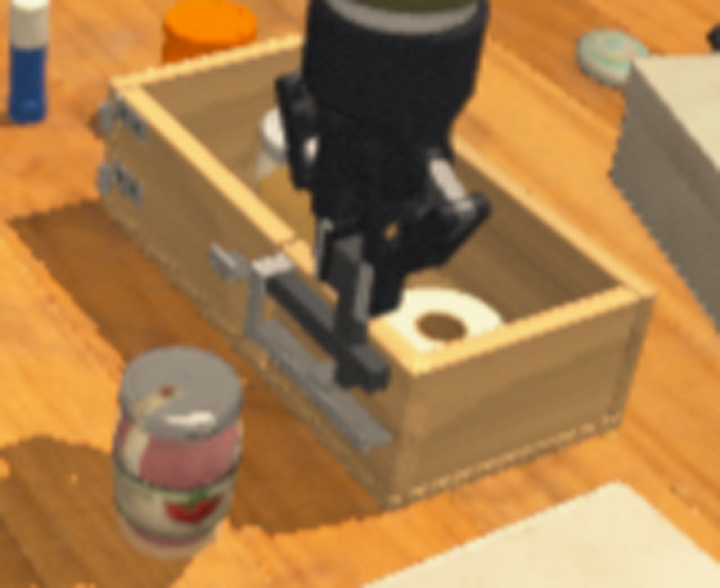

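carry_out(
  motion=[
    {"jaw":-0.6,"tx":0,"ty":0.5,"tz":0,"wx":0,"wy":0,"wz":0},
    {"jaw":-0.6,"tx":0,"ty":0.8,"tz":0,"wx":0,"wy":0,"wz":0},
    {"jaw":-0.6,"tx":0,"ty":0.8,"tz":0,"wx":0,"wy":0,"wz":0},
    {"jaw":-0.6,"tx":0,"ty":0.8,"tz":0,"wx":0,"wy":0,"wz":0},
    {"jaw":-0.6,"tx":0,"ty":0.8,"tz":0,"wx":0,"wy":0,"wz":0},
    {"jaw":-0.6,"tx":0,"ty":0.8,"tz":0,"wx":0,"wy":0,"wz":0},
    {"jaw":-0.6,"tx":0,"ty":0.6,"tz":0,"wx":0,"wy":0,"wz":0},
    {"jaw":-0.6,"tx":0,"ty":0.3,"tz":0,"wx":0,"wy":0,"wz":0},
    {"jaw":-0.6,"tx":0,"ty":0,"tz":0,"wx":0,"wy":0,"wz":0},
    {"jaw":-0.6,"tx":0,"ty":0,"tz":0,"wx":0,"wy":0,"wz":0},
  ],
)

```text
clock: 25.5
tcp_pos: [0.5511, -0.0835, 0.2971]
orientation: [0.0, -0.011, 1.0, -0.003]
wrist_force: [0.3, -8.7, -1.9]
finger_gap: 0.0255
```

carry_out(
  motion=[
    {"jaw":-0.6,"tx":0,"ty":0.3,"tz":0,"wx":0,"wy":0,"wz":0},
    {"jaw":-0.6,"tx":0,"ty":0,"tz":0,"wx":0,"wy":0,"wz":0},
  ],
)

```text
clock: 25.75
tcp_pos: [0.5511, -0.0821, 0.2974]
orientation: [0.0, -0.01, 1.0, -0.006]
wrist_force: [-0.7, -15.3, -0.4]
finger_gap: 0.0254
```

```bash
python3 - <<'E'
from box import *
i=eyes.read_camera("wrist")
cv2.imwrite("pics/w18.png",cv2.resize(i[190:380,120:400],None,fx=2.8,fy=2.8,interpolation=cv2.INTER_CUBIC))
i=eyes.read_camera("scene")
cv2.imwrite("pics/s18.png",cv2.resize(i[170:310,240:400],None,fx=4.5,fy=4.2,interpolation=cv2.INTER_CUBIC))
E
```

```text
(no output)
```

View pics/w18.png

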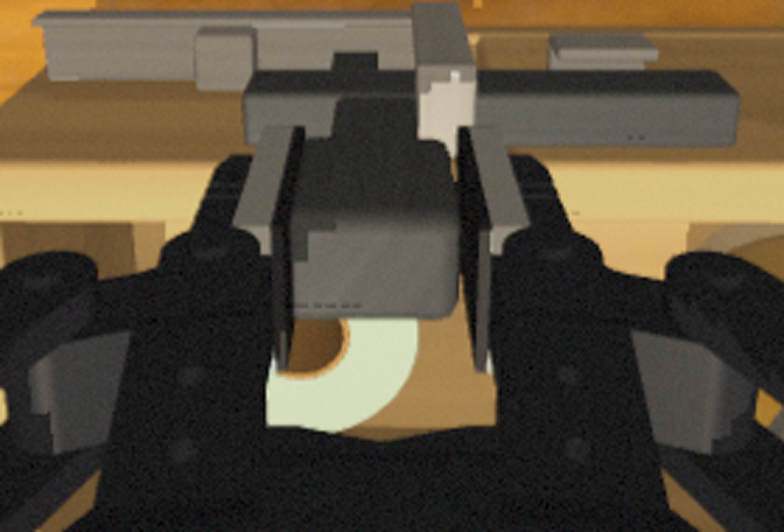

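View pics/s18.png

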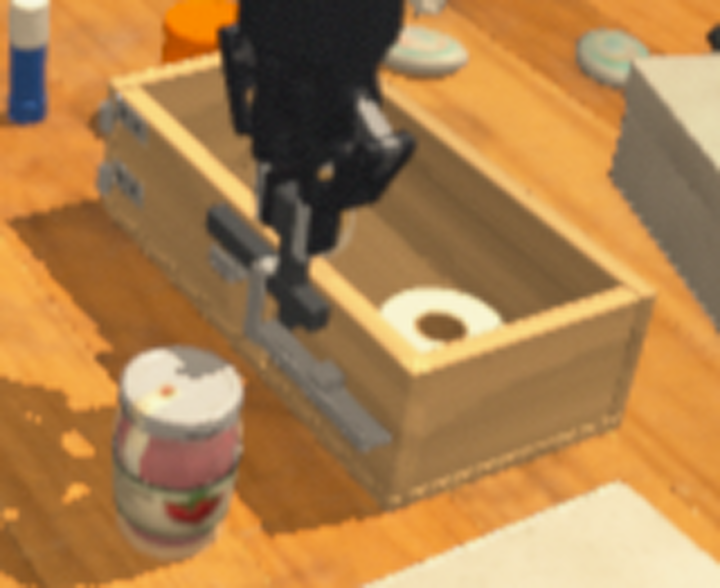

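carry_out(
  motion=[
    {"jaw":-0.6,"tx":0,"ty":-0.4,"tz":0,"wx":0,"wy":0,"wz":0},
    {"jaw":-0.6,"tx":0,"ty":0,"tz":0.5,"wx":0,"wy":0,"wz":0},
    {"jaw":-0.6,"tx":0,"ty":0,"tz":0.5,"wx":0,"wy":0,"wz":0},
    {"jaw":-0.6,"tx":0,"ty":0,"tz":0.4,"wx":0,"wy":0,"wz":0},
    {"jaw":-0.6,"tx":0,"ty":0,"tz":0.3,"wx":0,"wy":0,"wz":0},
    {"jaw":-0.6,"tx":0,"ty":0,"tz":0.1,"wx":0,"wy":0,"wz":0},
    {"jaw":-0.6,"tx":0,"ty":0,"tz":0,"wx":0,"wy":0,"wz":0},
  ],
)

```text
clock: 26.72
tcp_pos: [0.5511, -0.084, 0.2791]
orientation: [0.0, -0.011, 1.0, -0.002]
wrist_force: [0.2, -8.0, -0.8]
finger_gap: 0.0253
```

carry_out(
  motion=[
    {"jaw":0.2,"tx":0,"ty":-0.1,"tz":0,"wx":0,"wy":0,"wz":0},
    {"jaw":0.4,"tx":0,"ty":0,"tz":0,"wx":0,"wy":0,"wz":0},
    {"jaw":0.4,"tx":0,"ty":0,"tz":0,"wx":0,"wy":0,"wz":0},
    {"jaw":0.4,"tx":0,"ty":0,"tz":-1,"wx":0,"wy":0,"wz":0},
    {"jaw":0.4,"tx":0,"ty":0,"tz":-2.5,"wx":0,"wy":0,"wz":0},
    {"jaw":0.4,"tx":0,"ty":0,"tz":-3,"wx":0,"wy":0,"wz":0},
    {"jaw":0.4,"tx":3,"ty":0,"tz":-2,"wx":0,"wy":0,"wz":0},
    {"jaw":0.4,"tx":2,"ty":0,"tz":0,"wx":0,"wy":0,"wz":0},
    {"jaw":0.4,"tx":0,"ty":0,"tz":0,"wx":0,"wy":0,"wz":0},
  ],
)

```text
clock: 27.85
tcp_pos: [0.5001, -0.0848, 0.3649]
orientation: [0.001, -0.012, 1.0, -0.0]
wrist_force: [1.8, 0.6, 0.3]
finger_gap: 0.06
```

```bash
python3 - <<'E'
from box import *
i=eyes.read_camera("wrist")
cv2.imwrite("pics/w19.png",cv2.resize(i,None,fx=1.5,fy=1.5,interpolation=cv2.INTER_CUBIC))
i=eyes.read_camera("scene")
cv2.imwrite("pics/s19.png",cv2.resize(i[140:320,180:400],None,fx=3.4,fy=3.2,interpolation=cv2.INTER_CUBIC))
i=eyes.read_camera("side")
cv2.imwrite("pics/d19.png",cv2.resize(i[110:290,160:340],None,fx=3.3,fy=3.3,interpolation=cv2.INTER_CUBIC))
E
```

```text
(no output)
```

View pics/w19.png

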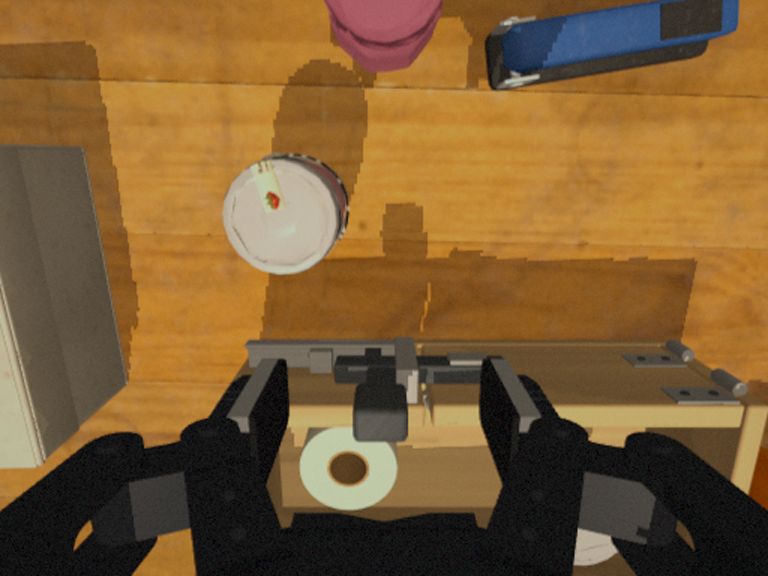

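View pics/s19.png

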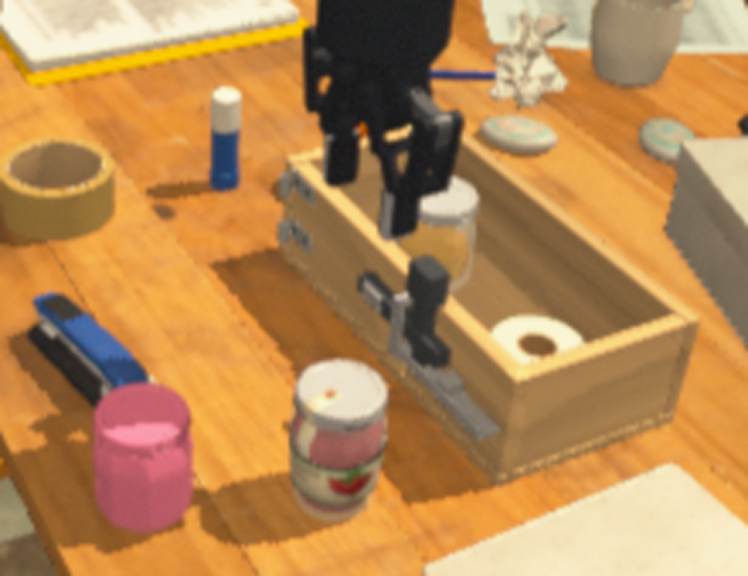

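View pics/d19.png

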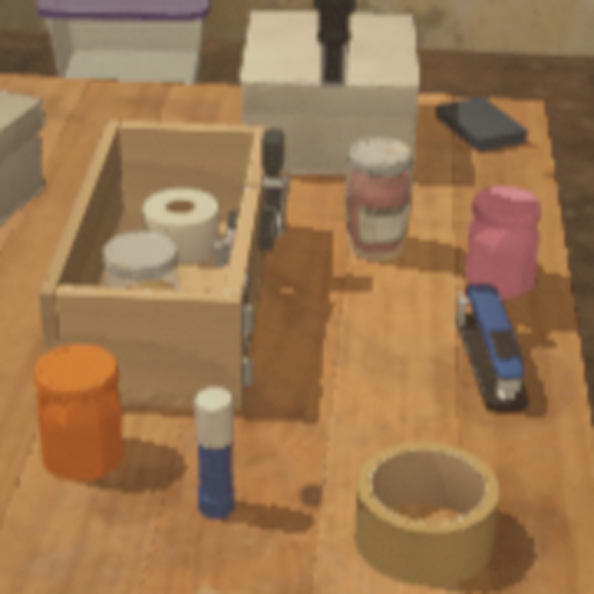

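```bash
python3 - <<'E'
from box import *
c=eyes.calibration("wrist")
i=eyes.read_camera("wrist")
cv2.imwrite("pics/w20.png",cv2.resize(i[215:305,150:350],None,fx=3.9,fy=3.9,interpolation=cv2.INTER_CUBIC))
P=lambda x,y,z:box(onz(c,x/1.5,y/1.5,z))
print("knob L,R,top",P(354,425,.1355),P(406,425,.1355))
E
```

```text
knob L,R,top [-0.08395091 -0.07242954  0.1355    ] [-0.0839381  -0.04857978  0.1355    ]
```

View pics/w20.png

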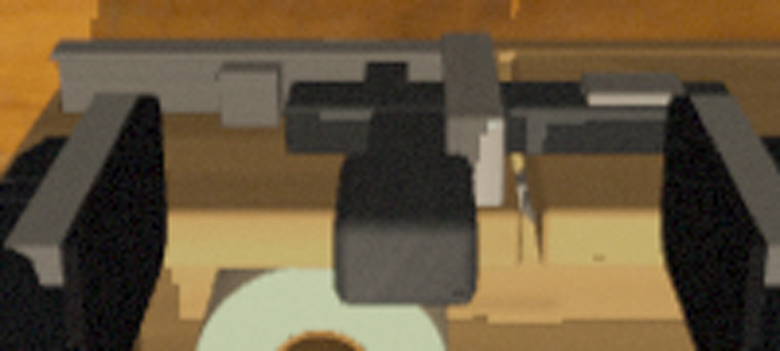

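```bash
python3 - <<'E'
from workcell import env,get_state
s=get_state();print(s["clock"],s["wrist_force"])
print(env.hand_in())
E
```

```text
28.05 [-0.54763797 -0.28055263 -0.28483359]
the job is handed in; nothing more can be done
None
```

The jar is in the box, the door is shut on its catch and the bolt is across and down. I handed the job in at 28 s of the 61 s allowed, with the gripper open and clear.

1. **Jar:** I stood it upright on the box floor at about box x +10, y +65 mm. It was still standing in the last pictures.
2. **Door:** It stuck at the catch, at about 0.11 rad. Three slow pushes of up to about 25 N, well above the stated 4 to 8 N, did not move it past. A faster push near the free edge took it through, and it stayed flush with the panel after I backed off. The highest wrist force I read at the end of a move was about 30 N; short peaks between readings were not seen.
3. **Bolt:** I lifted it about 18 mm by the knob and slid it until it stopped hard. I lowered it to the height at which I had gripped it and let go. The last pictures show the bar behind the bump and across the keeper, with the stem against the strap.

**Check that did not fully agree:** the camera puts the knob's travel at about 50 mm and the arm at about 52 mm, against the stated 55 mm. The bolt would not go further at up to 15 N lifted or 8 N lowered. I put the difference down to measurement error or the bolt starting a few mm along, but I could not confirm that.

In the last pictures the tall jar, stapler, glue, tape, label roll and the pink and orange jars look undisturbed. I judged that by eye and did not measure their positions again.

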